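# Clear a jammed tin from an interlocked feed chute

### The arm

A 6-joint arm with a two-finger parallel gripper is mounted at the origin on the work surface. World frame = base frame: x ahead of the robot, y to its left, z up, the work surface at z = 0. Lengths are in m, angles in degrees, forces in N, time in s.
With the tool pointing down it reaches from about 0.35 to 0.875 m from the base axis. Payload 4.2 kg.
Tool frame: the origin (TCP) lies midway between the tips of the shut fingers; the grasp point (between the pads) lies r.grasp_offset behind it (r.grasp_offset is the distance from the TCP to the grasp point, in m); z points along the fingers, y is the direction in which the jaws open and shut (so a half turn about z gives the same grasp; the last joint's range is limited). The gripper opens to 87 mm and grips with 3 to 60 N. Pads are 19 mm wide; open, the fingers measure 117 mm over their backs; the gripper's body (75 mm by 190 mm) begins 51 mm behind the grasp point.
Start: joints at [90.39, 22.042, 0.453, 0, -68.411, -14.817], TCP at [0.156, 0.605, 0.223] pointing down, gripper open.
Joint ranges: [-179.83, 179.83], [-69.29, 118.12], [-61.27, 80.66], [-181.25, 117.63], [-171.15, -9.14], [-177.46, 177.46]. Speed limits (degrees/s): [159.86, 159.86, 180, 180, 180, 180].

### API

Orientations are given as a 3x3 rotation matrix whose columns are the frame's x, y, z axes.
In Python, from station import sense, optics, r gives the robot as it stands. The module is installed in compiled form; this text tells all that it offers.
- The arm moves only by the tool servo_tool, never from a script. Its argument "deltas" is a list of rows, each an object with "slide": the shift along the tool's x, y, z in units of 25 mm (1.0 is 25 mm), a list of three; "spin": the turn about the tool's z in units of 8 degrees (1.0 is 8 degrees). A call has 1 to 10 rows; each row shifts and turns the pose as measured when the row begins, along the tool's axes as they then stand; what a row does not reach is not made up. A row lasts 1/10 s, in which the tool goes at most 50 mm and 8.59 degrees, less where a joint would pass 70% of its speed; a pose out of reach is approached as far as the arm can. A call is refused whole if a number of a shift passes 1 or a number of a turn 1, either way. A call with a gripper value outside its range is refused whole. "gripper" is the closure in counts, from 0 (fully open) to 255 (shut), set as the call begins (left out, the last holds). The fingers move at their own pace and stop on an object; the grip force is fixed at half the most. Time passes only in rows, so rows that do not move let the fingers close. It gives the time, the measured TCP pose, the force and the opening at its end, in the units of the state.
- sense(): the state, without advancing time (a new reading comes with each control period).
- optics.capture(name): name is "scene" or "side" or "wrist"; returns a dict with "frame" (384x512x3 uint8, red, green, blue), "camera_matrix" (3x3 intrinsics, pixels), "k1" (the pictures are not rectified: a ray, as slopes to the right and down, at radius r is drawn at 1 + k1 r^2 times it, then the intrinsics apply), "eye" and "rotation" of the camera in the world. Camera axes: x right, y down, z forward; pixel columns grow to the right and rows downward; lengths in m; the calibration is good to about 2 mm. A picture is of the moment at which its call begins. There is no depth.
- r.finish_job(): hands the job in, once; it reports no verdict.
The state is a dict: "time_s": time; "joints": joint angles; "joint_velocities": joint speeds; "effort": joint torques, N m; "tcp_pos": TCP position; "ee_rot": TCP orientation; "wrist_force": force on the tool from outside, world axes, zero at the start; "moment": the same for the moment, N m; "gripper_width": opening from 0.0 (shut) to 1.0 (fully open).
Only numpy, scipy, OpenCV 4.12 (cv2) and the standard library are available. Lean on these libraries where they do the work, as an engineer would, in place of code of your own. Each camera call takes 0.05 s, during which the arm holds its last target.

### The job

A tin is jammed across the feed chute under a red shutter: push the three levers of the lever box fully over, away from the robot, in the only order their interlock allows (it changes every time, so feel which are locked and never force one), and the last one draws the shutter aside. Then slide the tin back up the chute to free it from under the yellow lips, lift it out and set it down gently, right way up and flat on the floor of the blue crate, leaving all three levers over and everything else where it stands.

Things in the scene. Friction and masses are not known exactly. Their poses are not given: they have to be found in the camera images.
- chute: steel chute, 165 mm wide inside, sloping 30 deg down to the robot, fixed to the lever box. Origin on its floor, on the centre line, under the middle of the jammed tin. x up the slope, y across (level, to the left), z out of the floor. Floor x -0.12 to 0.24, side walls 56 mm high. The machine's forward direction is x laid level. A grey gate 50 mm high crosses it at x 135 to 143 mm.
- lips (a point): middle point between the two yellow lips, at their underside, 53 mm above the chute floor at chute x = -12 mm. At each side (|y| 52.5 to 82.5 mm) a yellow stop lug stands at chute x -40 to -24 mm and carries a 5 mm thick lip reaching over the tin's end from x -40 to +16 mm. Between them (|y| under 52 mm) the chute is open.
- shutter (a joint): red flat shutter (225 mm along the slope, 120 mm across, 4 mm thick, 61 to 65 mm above the chute floor) lying over the middle of the jammed tin. 0 = shut, about 0.15 m = drawn off sideways to -y of the chute, quite clear of it. It is worked only by the last lever of the sequence, whichever that is, and is locked until then.
- tin_center (a point): centre of the jammed tin, an orange rigid tin with brass-coloured lid, 46 (its x, along the slope) x 150 (its y, across the chute) x 50 mm (its z, base to lid), about 0.2 to 0.4 kg. It lies across the chute against the two stop lugs with its ends under the lips, and is free to lift only once it has been moved up the slope by 40 mm or more; let go on the slope it may slide back down.
- crate: fixed blue open crate, 180 (its x) x 240 (its y) x 60 mm high, walls and floor 5 mm; origin: centre of its underside, on the table.
- lever_left (a joint): left lever of the blue lever box (three in a row across the machine, left = +y, 70 mm apart). 0 = leaning 26 deg to the robot; 0.90 rad = fully over, leaning 26 deg away. Stays where left. Free: moves with under 10 N at the handle; locked: stops at 0.12 to 0.25 rad (about 20 mm). Each lever needs the one before it fully over; their order changes every time, cannot be seen, and is found by pushing.
- handle_left: centre of that lever's black handle, a round bar 22 mm thick and 70 mm long, z along it upwards. The lever turns about a level axis (the chute's y) 95 mm below along the handle, 55 mm above the table. The handle's top is 185 mm above the table when upright; the lever box's top is 55 mm above the table.
- lever_mid (a joint): mid lever of the blue lever box (three in a row across the machine, left = +y, 70 mm apart). 0 = leaning 26 deg to the robot; 0.90 rad = fully over, leaning 26 deg away. Stays where left. Free: moves with under 10 N at the handle; locked: stops at 0.12 to 0.25 rad (about 20 mm). Each lever needs the one before it fully over; their order changes every time, cannot be seen, and is found by pushing.
- handle_mid: centre of that lever's black handle, a round bar 22 mm thick and 70 mm long, z along it upwards. The lever turns about a level axis (the chute's y) 95 mm below along the handle, 55 mm above the table. The handle's top is 185 mm above the table when upright; the lever box's top is 55 mm above the table.
- lever_right (a joint): right lever of the blue lever box (three in a row across the machine, left = +y, 70 mm apart). 0 = leaning 26 deg to the robot; 0.90 rad = fully over, leaning 26 deg away. Stays where left. Free: moves with under 10 N at the handle; locked: stops at 0.12 to 0.25 rad (about 20 mm). Each lever needs the one before it fully over; their order changes every time, cannot be seen, and is found by pushing.
- handle_right: centre of that lever's black handle, a round bar 22 mm thick and 70 mm long, z along it upwards. The lever turns about a level axis (the chute's y) 95 mm below along the handle, 55 mm above the table. The handle's top is 185 mm above the table when upright; the lever box's top is 55 mm above the table.
- next_tin: green tin like the jammed one, waiting behind the feed gate; origin at the centre of its underside. A bystander: leave it alone.
- can_a: red-labelled food can, 72 mm across, 110 high; origin at the centre of its underside. A bystander: leave it alone.
- can_b: yellow-labelled food can, 72 mm across, 110 high; origin at the centre of its underside. A bystander: leave it alone.
- jar: amber jar, 70 mm across, 100 high; origin at the centre of its underside. A bystander: leave it alone.
- cleaner: white cleaner bottle, 68 mm across, 190 high; origin at the centre of its underside. A bystander: leave it alone.
- carton: cardboard box 90 x 140 x 80 mm; origin at the centre of its underside. A bystander: leave it alone.
Not all that is in view belongs to the job. Leave any pink look-alike of the part that bears tin_center alone.

How it is judged (in metres and radians):
On the way, in this order (a step that is already met when the one before it is completed fails the run):
1. a first lever is over (value of joint any of lever_left, lever_mid, lever_right above 0.75 rad), for 0.1 s.
2. a second lever is over ((value of joint each of lever_left, lever_mid above 0.75 rad or value of joint each of lever_left, lever_right above 0.75 rad or value of joint each of lever_mid, lever_right above 0.75 rad)), for 0.1 s.
3. all three levers are over and the shutter is drawn aside (value of joint each of lever_left, lever_mid, lever_right above 0.75 rad and value of joint shutter above 0.115 m), for 0.1 s.
4. the tin has been moved up the chute, clear of the lips and still down in the chute (x of tin_center in the frame of chute above 0.034 m and z of tin_center in the frame of chute below 0.045 m), for 0.02 s.
5. the tin has been lifted out of the chute (z of tin_center in the frame of chute above 0.085 m), for 0.02 s.
At the end, for the whole second after the job is handed in: All three levers are over (each past 0.75 of 0.90 rad), and the tin lies inside the crate on its base, flat on the crate's floor (centre less than 42 mm above the table, tilted under 0.2 rad), released and at rest (value of joint each of lever_left, lever_mid, lever_right above 0.75 rad and x of tin_center in the frame of crate between -0.085 and 0.085 m and y of tin_center in the frame of crate between -0.115 and 0.115 m and z of tin_center in the frame of crate below 0.042 m and angle between tin_center's own z axis and vertical below 0.2 rad and linear speed of tin below 0.02 m/s); the robot touches nothing.
It fails at once if a lever is forced (over 60 N on a handle) (contact force between anything else and handle_left above 60 N or contact force between anything else and handle_mid above 60 N or contact force between anything else and handle_right above 60 N).
It fails at once if the tin is dropped (falls free by about 50 mm or more) (linear speed of tin above 1 m/s and contact force between the fingers and tin below 0.1 N).
It fails at once if a bystander is shifted by more than 40 mm or tipped over (distance of any of next_tin, can_a, can_b, jar, cleaner, carton from where it was at the start of the episode above 0.04 m or angle between any of can_a, can_b, jar, cleaner, carton's own z axis and vertical above 0.5 rad).
It also fails if it takes over 72 s, if anything falls off the work surface, if the arm or the gripper's body presses on something with over 40 N, if the wrist force passes 120 N, or if a joint passes its speed limit or range.

## Working session

There is one attempt and no reset: what is moved stays moved. The work goes in short steps, Python scripts to look and compute and a tool call to move; the robot and the scene stay as the last step left them, time stands still between calls to the robot, and variables do not carry over. Pictures are saved under pics/ and viewed, and the job is handed in when it is done.

Besides the shell and the picture viewer there is one more tool, called after "Emit:" by a JSON object that holds its "method" and its "body". servo_tool: Moves the arm, as the interface text tells. Its arguments: {"type":"object","properties":{"deltas":{"type":"array"},"gripper":{"type":"number"}},"required":["deltas"]}

```bash
mkdir -p pics
cat > h.py <<'E'
import numpy as np, cv2
from station import sense, optics, r
def snap(n,tag):
    d=optics.capture(n); cv2.imwrite(f'pics/{tag}.png',d['frame'][:,:,::-1]); 
    np.savez(f'{tag}.npz',K=d['camera_matrix'],k1=d['k1'],eye=d['eye'],R=d['rotation'],f=d['frame']); return d
def load(tag): return np.load(f'{tag}.npz')
def proj(d,P):
    p=(np.atleast_2d(P)-d['eye'])@d['R']; s=p[:,:2]/p[:,2:]; r2=(s**2).sum(1,keepdims=True); s=s*(1+d['k1']*r2)
    K=d['K']; return s@K[:2,:2].T+K[:2,2]
def ray(d,uv):
    K=d['K']; q=np.linalg.solve(K[:2,:2],np.array(uv,float)-K[:2,2]); s=q.copy()
    for _ in range(30): s=q/(1+d['k1']*(s@s))
    return d['eye'],d['R']@np.r_[s,1]
def onz(d,uv,z):
    o,v=ray(d,uv); return o+v*(z-o[2])/v[2]
def crop(tag,x0,y0,x1,y1,s,out):
    f=load(tag)['f'][y0:y1,x0:x1,::-1]; cv2.imwrite(f'pics/{out}.png',cv2.resize(f,None,fx=s,fy=s,interpolation=cv2.INTER_CUBIC))
E
python3 - <<'E'
from h import *
for n in ('scene','side','wrist'):
    d=snap(n,n+'0'); print(n,d['eye'],d['rotation'].round(3).tolist(),d['camera_matrix'].tolist(),d['k1'])
s=sense(); print(s, r.grasp_offset)
E
```

```text
scene [ 1.10660174 -0.82049527  1.22762284] [[0.817, 0.443, -0.369], [0.576, -0.613, 0.54], [0.013, -0.654, -0.757]] [[463.7689386263445, 0.0, 254.91247506688674], [0.0, 463.7689386263445, 192.51022891983374], [0.0, 0.0, 1.0]] -0.047134114837230845
side [ 5.07928467e-04 -1.09978265e+00  9.49374810e-01] [[0.886, -0.251, 0.389], [-0.463, -0.512, 0.724], [0.017, -0.822, -0.57]] [[441.61289528208727, 0.0, 254.48981909576636], [0.0, 441.61289528208727, 188.1821246741252], [0.0, 0.0, 1.0]] -0.04628258225983816
wrist [0.23447794 0.5846716  0.38412855] [[-0.249, -0.927, -0.281], [-0.968, 0.239, 0.071], [0.001, 0.29, -0.957]] [[287.4430828693872, 0.0, 253.6241395678012], [0.0, 287.4430828693872, 191.77682967281203], [0.0, 0.0, 1.0]] -0.04307574950823554
{'time_s': 0.15, 'joints': array([ 9.03890912e+01,  2.20788494e+01,  3.98969157e-01, -2.08781986e-02,
       -6.84141229e+01, -1.48169099e+01]), 'joint_velocities': array([ 0.12262386, -0.00348229,  0.28422111, -0.00351491,  0.02875582,
        0.0124968 ]), 'effort': array([-1.82616814e-04, -3.91052663e+01,  1.87585831e+01,  4.22233120e+00,
        1.23429662e-02, -1.43401403e-04]), 'tcp_pos': array([0.15559231, 0.60484497, 0.22173721]), 'ee_rot': array([[ 9.68428836e-01, -2.49289955e-01, -3.27688176e-04],
       [-2.49290153e-01, -9.68427447e-01, -1.64290504e-03],
       [ 9.22174993e-05,  1.67272605e-03, -9.99998597e-01]]), 'wrist_force': array([0.03550345, 0.74844139, 0.29941489]), 'moment': array([-0.05777389, -0.02943964,  0.0203632 ]), 'gripper_width': 1.0015539915742289} 0.0187
```

View pics/scene0.png

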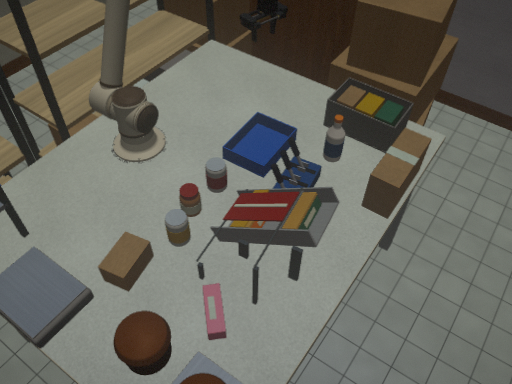

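View pics/side0.png

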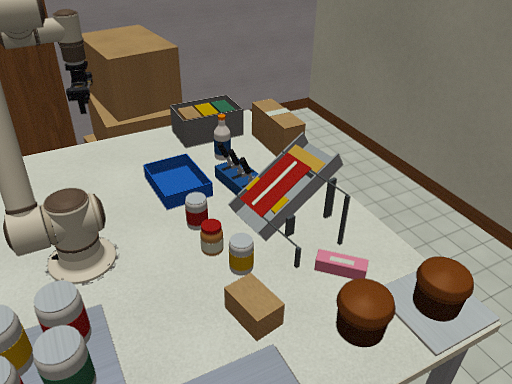

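View pics/wrist0.png

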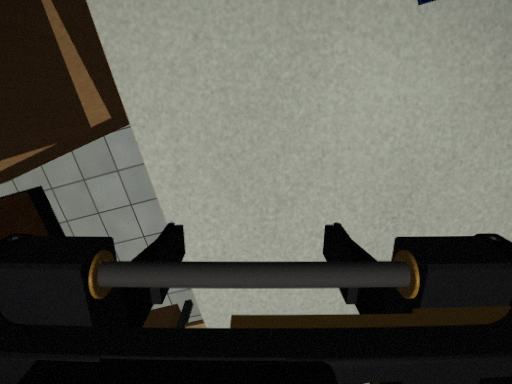

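Run:
```python
from h import *
crop('scene0',205,100,355,260,5,'s0c'); crop('side0',140,110,360,275,3.6,'d0c')
```

```text
(no output)
```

View pics/s0c.png

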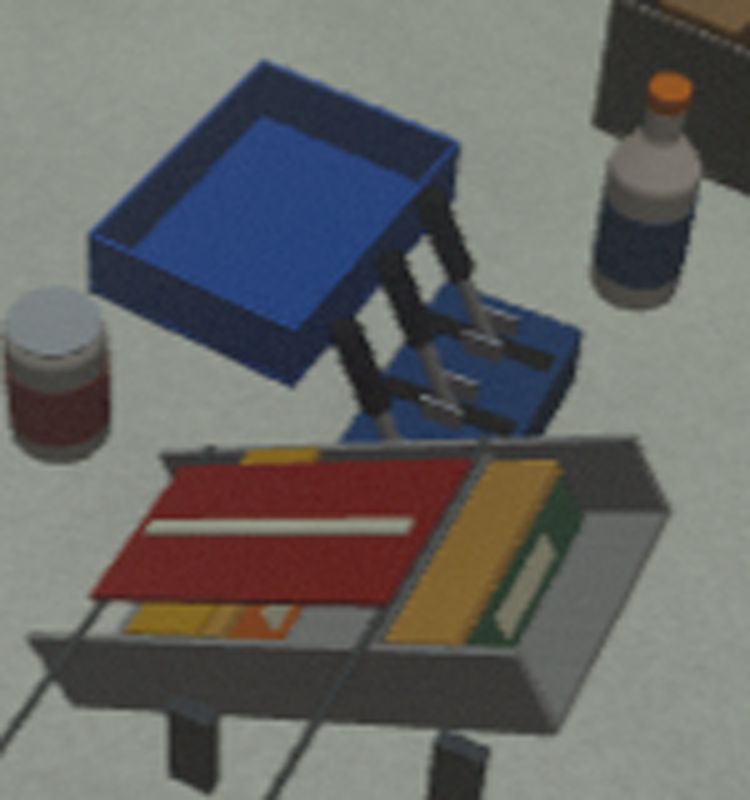

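View pics/d0c.png

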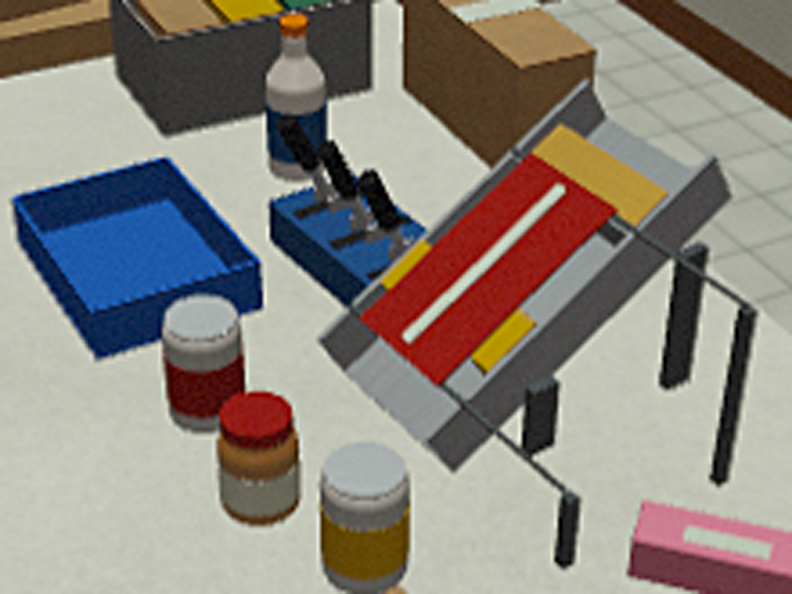

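```bash
cat > fit.py <<'E'
from h import *
from scipy.optimize import least_squares
S,D=load('scene0'),load('side0')
sc=lambda p:(np.array(p,float)-2)/5+[205,100]
dc=lambda p:(np.array(p,float)-1.3)/3.6+[140,110]
def chuteR(yaw):
    c,s=np.cos(yaw),np.sin(yaw);f=np.array([c,s,0]);z=np.array([0,0,1.]);a=np.radians(30)
    return np.c_[f*np.cos(a)+z*np.sin(a),[-s,c,0],-f*np.sin(a)+z*np.cos(a)]
def model(p):
    x,y,z,yaw,sx,px,py=p[:7]; R=chuteR(yaw); o=np.array([x,y,z])
    C=lambda q:o+R@np.array(q)
    f=np.array([np.cos(yaw),np.sin(yaw),0]);l=np.array([-f[1],f[0],0]);u=np.array([0,0,1.])
    a=np.radians(26);d=-f*np.sin(a)+u*np.cos(a); pv=np.array([px,py,.055])
    H=lambda i,t:pv+l*.07*i+d*t
    return C,H,R,f,l
h=.1125
def pts(p):
    C,H,R,f,l=model(p);sx=p[4]
    return [
 (S,sc((180,467)),C((sx-h,.06,.065))),(S,sc((474,460)),C((sx+h,.06,.065))),(S,sc((385,605)),C((sx+h,-.06,.065))),(S,sc((92,600)),C((sx-h,-.06,.065))),
 (D,dc((363,318)),C((sx-h,.06,.065))),(D,dc((531,153)),C((sx+h,.06,.065))),(D,dc((617,210)),C((sx+h,-.06,.065))),(D,dc((440,384)),C((sx-h,-.06,.065))),
 (S,sc((635,438)),C((.24,.0835,.056))),(S,sc((520,652)),C((.24,-.0845,.056))),(S,sc((28,637)),C((-.12,-.0845,.056))),(S,sc((668,512)),C((.24,.0825,0))),
 (D,dc((715,157)),C((.24,-.0835,.056))),(D,dc((585,82)),C((.24,.0835,.056))),(D,dc((320,340)),C((-.12,.0835,.056))),(D,dc((432,440)),C((-.12,-.0835,.056))),
 (S,sc((430,197)),H(1,.127)),(S,sc((392,260)),H(0,.127)),(S,sc((343,327)),H(-1,.127)),
 (S,sc((463,275)),H(1,.06)),(S,sc((413,340)),H(0,.06)),(S,sc((378,408)),H(-1,.06)),
 (D,dc((288,127)),H(1,.127)),(D,dc((332,150)),H(0,.127)),(D,dc((373,180)),H(-1,.127)),
 (D,dc((311,165)),H(1,.06)),(D,dc((351,192)),H(0,.06)),(D,dc((395,222)),H(-1,.06)),]
def crate(q):
    x,y,w=q;R=np.array([[np.cos(w),-np.sin(w),0],[np.sin(w),np.cos(w),0],[0,0,1]])
    return lambda a:np.array([x,y,0])+R@np.array(a)
def cpts(q):
    C=crate(q);t=.06
    return [(S,sc((262,62)),C((-.09,.12,t))),(S,sc((460,145)),C((.09,.12,t))),(S,sc((293,330)),C((.09,-.12,t))),(S,sc((90,235)),C((-.09,-.12,t))),
     (D,dc((165,158)),C((.09,.12,t))),(D,dc((262,263)),C((.09,-.12,t))),(D,dc((97,312)),C((-.09,-.12,t))),(D,dc((13,203)),C((-.09,.12,t)))]
res=lambda F:lambda p:np.concatenate([(proj(c,P)[0]-m) for c,m,P in F(p)])
if __name__=='__main__':
    p0=[.75,-.1,.12,.3,0.03,.75,.1,]
    s=least_squares(res(pts),p0,loss='soft_l1'); print(s.x.round(4),np.degrees(s.x[3])); print(res(pts)(s.x).reshape(-1,2).round(1).tolist())
    for w in (0.3,0.3+np.pi/2,-1.2,-.6,.9):
        q=least_squares(res(cpts),[.6,.15,w],loss='soft_l1'); print(q.x.round(4),q.cost,res(cpts)(q.x).reshape(-1,2).round(1).tolist())
E
python3 fit.py
```

```text
[ 0.626  -0.083   0.073   0.1504  0.0331  0.6169  0.1386] 8.615707381141958
[[0.1, 0.5], [-0.3, -0.1], [0.6, -0.1], [-0.4, 0.1], [-0.4, 0.4], [0.4, -0.2], [0.5, -0.4], [0.0, 0.6], [-0.3, 0.2], [0.4, -0.1], [0.3, 0.2], [-0.3, -0.0], [-0.8, -1.0], [0.9, -0.2], [-0.0, 0.7], [-1.3, -0.4], [0.2, 0.0], [-0.8, 0.4], [-0.1, 0.6], [0.2, 0.1], [1.9, 0.1], [0.3, 0.3], [0.1, -1.6], [-1.4, 0.0], [-1.5, 0.2], [0.8, -0.1], [0.3, 0.5], [-0.7, 0.7]]
[0.3955 0.2447 0.0514] 4.069205621614965 [[-0.6, -0.6], [-0.1, -0.5], [0.2, 0.7], [-1.4, 0.3], [1.1, -0.9], [0.8, -0.6], [-0.6, 0.0], [-0.2, -1.9]]
[0.3955 0.2447 0.0514] 4.069205621617437 [[-0.6, -0.6], [-0.1, -0.5], [0.2, 0.7], [-1.4, 0.3], [1.1, -0.9], [0.8, -0.6], [-0.6, 0.0], [-0.2, -1.9]]
[0.3955 0.2447 0.0514] 4.069205621614796 [[-0.6, -0.6], [-0.1, -0.5], [0.2, 0.7], [-1.4, 0.3], [1.1, -0.9], [0.8, -0.6], [-0.6, 0.0], [-0.2, -1.9]]
[0.3955 0.2447 0.0514] 4.06920562161483 [[-0.6, -0.6], [-0.1, -0.5], [0.2, 0.7], [-1.4, 0.3], [1.1, -0.9], [0.8, -0.6], [-0.6, 0.0], [-0.2, -1.9]]
[0.3955 0.2447 0.0514] 4.069205621614836 [[-0.6, -0.6], [-0.1, -0.5], [0.2, 0.7], [-1.4, 0.3], [1.1, -0.9], [0.8, -0.6], [-0.6, 0.0], [-0.2, -1.9]]
```

```bash
cat >> h.py <<'E'
YAW=0.1504; O=np.array([.626,-.083,.073]); PV=np.array([.6169,.1386,.055])
F=np.array([np.cos(YAW),np.sin(YAW),0]);L=np.array([-F[1],F[0],0]);U=np.array([0,0,1.])
def mach(P,o=O): q=np.asarray(P)-o; return np.array([q@F,q@L,q[2]])
def world(fwd,lat,up,o=O): return o+F*fwd+L*lat+U*up
def slope(P):  # chute frame
    m=mach(P); a=np.radians(30); return np.array([m[0]*np.cos(a)+m[2]*np.sin(a),m[1],-m[0]*np.sin(a)+m[2]*np.cos(a)])
def units(T):
    s=sense(); R=s['ee_rot']; return (R.T@(np.asarray(T)-s['tcp_pos'])/.025).round(2)
E
python3 - <<'E'
from h import *
S=load('scene0');D=load('side0')
for n,us,ud in [('canred',(216,188),(197,228)),('jar',(191,212),(212,252)),('cany',(178,240),(241,270)),('cleaner',(333,157),(222,156))]:
    print(n,onz(S,us,0).round(3),onz(D,ud,0).round(3), mach(onz(S,us,0)).round(3))
print('crate c mach',mach([.3955,.2447,0]).round(3),'pivot',mach(PV).round(3))
for i,n in ((1,'L'),(0,'M'),(-1,'R')):
    print(n,(PV-.095*F+.07*i*L).round(3))
f=S['f'][0:60,225:300,::-1]; cv2.imwrite('pics/grip.png',cv2.resize(f,None,fx=9,fy=9,interpolation=cv2.INTER_CUBIC)) if 0 else crop('scene0',225,0,305,55,9,'grip')
crop('side0',50,0,110,125,5,'grip2')
E
```

```text
canred [ 0.385 -0.008  0.   ] [ 0.368 -0.016  0.   ] [-0.227  0.111 -0.073]
jar [ 0.383 -0.142  0.   ] [ 0.368 -0.145  0.   ] [-0.249 -0.022 -0.073]
cany [ 0.424 -0.254  0.   ] [ 0.414 -0.255  0.   ] [-0.225 -0.139 -0.073]
cleaner [0.645 0.372 0.   ] [0.635 0.377 0.   ] [ 0.087  0.447 -0.073]
crate c mach [-0.179  0.359 -0.073] pivot [ 0.024  0.22  -0.018]
L [0.512 0.194 0.055]
M [0.523 0.124 0.055]
R [0.533 0.055 0.055]
```

View pics/grip.png

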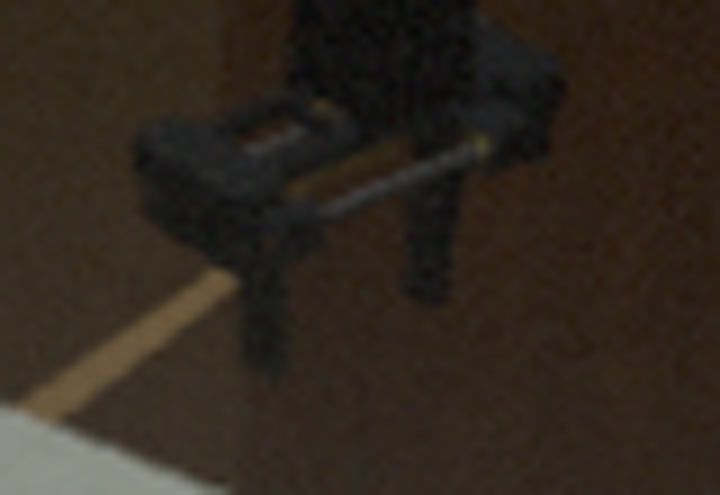

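View pics/grip2.png

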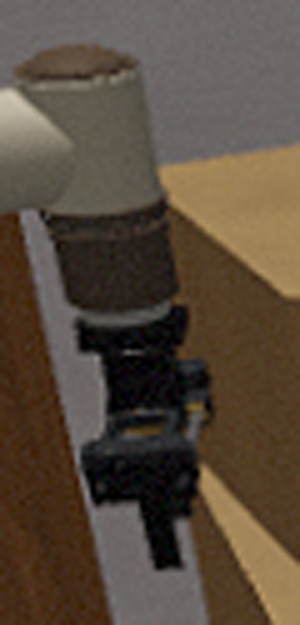

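Emit:
{"method": "servo_tool", "body": {"deltas": [{"slide": [0,0.5,0],"spin": -0.96},{"slide": [0,0.5,0],"spin": -0.96},{"slide": [0,0.5,0],"spin": -0.96},{"slide": [0,0,0],"spin": 0}], "gripper": 255}}

```text
time_s: 0.55
tcp_pos: [0.151, 0.5659, 0.2194]
ee_rot: [[0.987, 0.164, -0.001], [0.164, -0.986, -0.006], [-0.002, 0.006, -1.0]]
wrist_force: [-0.1, 1.0, 0.5]
gripper_width: 0.719
```

Run:
```python
from h import *
s=sense();R=s['ee_rot'];print(np.degrees(np.arctan2(R[1,0],R[0,0])),units([.512,.194,.21]),s['time_s'])
```

```text
9.421600265313177 [11.81 17.04  0.45] 0.55
```

Emit:
{"method": "servo_tool", "body": {"deltas": [{"slide": [0.7,1,0],"spin": 0.1},{"slide": [0.7,1,0],"spin": 0},{"slide": [0.7,1,0],"spin": 0},{"slide": [0.7,1,0],"spin": 0},{"slide": [0.7,1,0],"spin": 0},{"slide": [0.7,1,0],"spin": 0},{"slide": [0.7,1,0],"spin": 0},{"slide": [0.7,1,0],"spin": 0},{"slide": [0.7,1,0],"spin": 0},{"slide": [0,0,0],"spin": 0}]}}

```text
time_s: 1.55
tcp_pos: [0.3454, 0.3632, 0.219]
ee_rot: [[0.993, 0.12, 0.0], [0.12, -0.993, -0.005], [-0.0, 0.005, -1.0]]
wrist_force: [-0.1, -0.4, 0.3]
gripper_width: 0.006
```

```bash
cat >> h.py <<'E'
def st(*T):
    s=sense();R=s['ee_rot'];m=mach(s['tcp_pos']);print('t',round(s['time_s'],2),'yaw',np.degrees(np.arctan2(R[1,0],R[0,0])).round(1),'tcp',s['tcp_pos'].round(4),'mach',m.round(4),'F',s['wrist_force'].round(1),'Ffl',(s['wrist_force']@F).round(1),'g',round(s['gripper_width'],3))
    for t in T: print('  units',units(t))
E
python3 -c "
from h import *
st([.512,.194,.2])"
```

```text
t 1.55 yaw 6.9 tcp [0.3454 0.3632 0.219 ] mach [-0.2105  0.4832  0.146 ] F [-0.1 -0.4  0.3] Ffl -0.2 g 0.006
  units [5.8  7.52 0.79]
```

Emit:
{"method": "servo_tool", "body": {"deltas": [{"slide": [0.8,1,0.1],"spin": -0.1},{"slide": [0.8,1,0.1],"spin": -0.1},{"slide": [0.8,1,0.1],"spin": 0},{"slide": [0.8,1,0.1],"spin": 0},{"slide": [0.8,1,0.1],"spin": 0},{"slide": [0.8,1,0.1],"spin": 0},{"slide": [0.8,1,0.1],"spin": 0},{"slide": [0,0,0],"spin": 0}]}}

```text
time_s: 2.35
tcp_pos: [0.5164, 0.2101, 0.2011]
ee_rot: [[0.991, 0.133, 0.003], [0.133, -0.991, -0.002], [0.003, 0.002, -1.0]]
wrist_force: [0.1, -0.4, -0.0]
gripper_width: 0.005
```

```bash
python3 -c "
from h import *
st(PV-.095*F+.07*L+[0,0,.073])
snap('scene','s1');crop('s1',205,60,355,200,5,'s1c')"
```

```text
t 2.35 yaw 7.6 tcp [0.5164 0.2101 0.2011] mach [-0.0644  0.3062  0.1281] F [ 0.1 -0.4 -0. ] Ffl 0.0 g 0.005
  units [-0.25  0.63  2.92]
```

View pics/s1c.png

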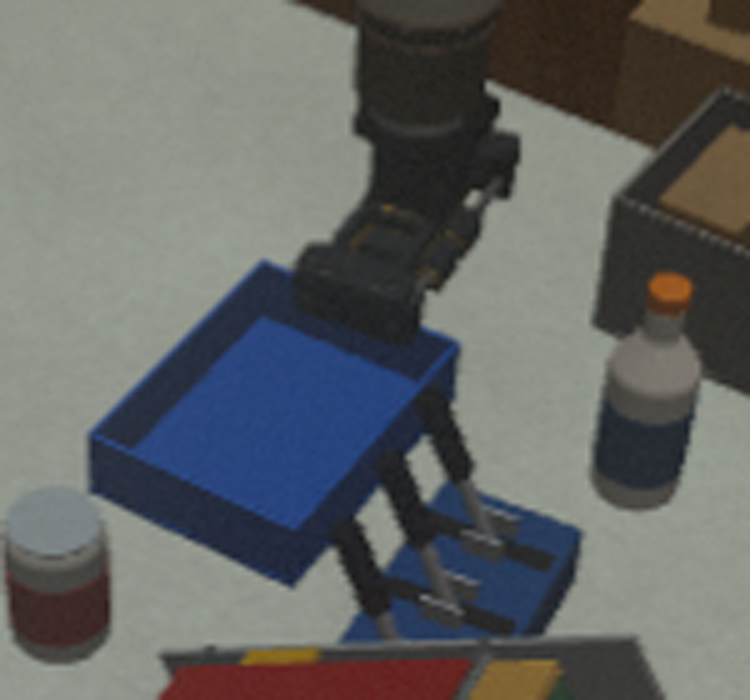

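Emit:
{"method": "servo_tool", "body": {"deltas": [{"slide": [-0.3,0.5,0.3],"spin": -0.1},{"slide": [0,0.2,1],"spin": 0},{"slide": [0,0,1],"spin": 0},{"slide": [0,0,0.8],"spin": 0},{"slide": [0,0,0],"spin": 0}]}}

```text
time_s: 2.9
tcp_pos: [0.5104, 0.1978, 0.1226]
ee_rot: [[0.989, 0.145, 0.006], [0.145, -0.989, 0.002], [0.006, -0.001, -1.0]]
wrist_force: [-0.1, 0.3, -0.6]
gripper_width: 0.004
```

```bash
python3 -c "
from h import *
st(PV-.095*F+.07*L+[0,0,.073])"
```

```text
t 2.9 yaw 8.3 tcp [0.5104 0.1978 0.1226] mach [-0.0723  0.295   0.0496] F [-0.1  0.3 -0.6] Ffl -0.0 g 0.004
  units [ 0.06  0.18 -0.21]
```

Emit:
{"method": "servo_tool", "body": {"deltas": [{"slide": [0.2,0.15,-0.2],"spin": 0},{"slide": [0.3,0,0],"spin": 0},{"slide": [0.3,0,0],"spin": 0},{"slide": [0.3,0,0],"spin": 0},{"slide": [0.3,0,0],"spin": 0}]}}

```text
time_s: 3.4
tcp_pos: [0.5477, 0.2014, 0.1332]
ee_rot: [[0.989, 0.146, 0.009], [0.146, -0.989, 0.003], [0.009, -0.002, -1.0]]
wrist_force: [-2.6, -0.4, 1.6]
gripper_width: 0.004
```

```bash
python3 -c "
from h import *
st()"
```

```text
t 3.4 yaw 8.4 tcp [0.5477 0.2014 0.1332] mach [-0.0348  0.2929  0.0602] F [-2.6 -0.4  1.6] Ffl -2.6 g 0.004
```

Emit:
{"method": "servo_tool", "body": {"deltas": [{"slide": [0.25,0,0.05],"spin": 0},{"slide": [0.25,0,0.05],"spin": 0},{"slide": [0.25,0,0.05],"spin": 0}]}}

```text
time_s: 3.7
tcp_pos: [0.5688, 0.2042, 0.1302]
ee_rot: [[0.989, 0.146, 0.01], [0.145, -0.989, 0.004], [0.011, -0.002, -1.0]]
wrist_force: [-1.6, -0.6, 2.3]
gripper_width: 0.004
```

Emit:
{"method": "servo_tool", "body": {"deltas": [{"slide": [0.3,0,0.05],"spin": 0},{"slide": [0.3,0,0.05],"spin": 0},{"slide": [0.3,0,0.05],"spin": 0},{"slide": [0.3,0,0.05],"spin": 0},{"slide": [0.25,0,0.05],"spin": 0}]}}

```text
time_s: 4.2
tcp_pos: [0.6078, 0.2093, 0.1237]
ee_rot: [[0.989, 0.146, 0.009], [0.146, -0.989, 0.002], [0.009, -0.001, -1.0]]
wrist_force: [-2.7, 0.1, 2.3]
gripper_width: 0.007
```

```bash
python3 -c "
from h import *
st()"
```

```text
t 4.2 yaw 8.4 tcp [0.6078 0.2093 0.1237] mach [0.0258 0.2917 0.0507] F [-2.7  0.1  2.3] Ffl -2.6 g 0.007
```

Near the end of travel; smaller steps.

Emit:
{"method": "servo_tool", "body": {"deltas": [{"slide": [0.2,0,-0.05],"spin": 0},{"slide": [0.2,0,-0.05],"spin": 0}]}}

```text
time_s: 4.4
tcp_pos: [0.6154, 0.2101, 0.1238]
ee_rot: [[0.99, 0.144, -0.0], [0.144, -0.99, -0.0], [-0.0, 0.0, -1.0]]
wrist_force: [-13.6, 0.0, 5.0]
gripper_width: 0.005
```

Emit:
{"method": "servo_tool", "body": {"deltas": [{"slide": [0.15,0,0],"spin": 0},{"slide": [0.15,0,0],"spin": 0}]}}

```text
time_s: 4.6
tcp_pos: [0.6154, 0.2101, 0.1237]
ee_rot: [[0.989, 0.144, -0.019], [0.143, -0.99, -0.006], [-0.019, 0.003, -1.0]]
wrist_force: [-13.2, 0.6, 9.6]
gripper_width: 0.002
```

```bash
python3 -c "
from h import *
st()"
```

```text
t 4.6 yaw 8.2 tcp [0.6154 0.2101 0.1237] mach [0.0334 0.2914 0.0507] F [-13.2   0.6   9.6] Ffl -12.9 g 0.002
```

Emit:
{"method": "servo_tool", "body": {"deltas": [{"slide": [-1,0,-0.1],"spin": 0},{"slide": [-1,0,-0.1],"spin": 0},{"slide": [-1,0,0],"spin": -0.05},{"slide": [-1,0,0],"spin": -0.05},{"slide": [-0.7,0.4,0],"spin": 0},{"slide": [0,1,0],"spin": 0},{"slide": [0,1,0],"spin": 0},{"slide": [0,0.5,0],"spin": 0},{"slide": [0,0,0],"spin": 0}]}}

```text
time_s: 5.5
tcp_pos: [0.517, 0.1268, 0.1327]
ee_rot: [[0.986, 0.164, 0.005], [0.164, -0.986, 0.009], [0.006, -0.008, -1.0]]
wrist_force: [-0.1, 1.1, 1.1]
gripper_width: 0.003
```

```bash
python3 -c "
from h import *
st(PV-.082*F+[0,0,.073])"
```

```text
t 5.5 yaw 9.4 tcp [0.517  0.1268 0.1327] mach [-0.0763  0.2237  0.0597] F [-0.1  1.1  1.1] Ffl 0.0 g 0.003
  units [0.74 0.14 0.19]
```

Emit:
{"method": "servo_tool", "body": {"deltas": [{"slide": [0.4,0.14,0.15],"spin": 0.1},{"slide": [0.3,0,0],"spin": 0},{"slide": [0.3,0,0],"spin": 0},{"slide": [0.25,0,0],"spin": 0},{"slide": [0.25,0,0.05],"spin": 0}]}}

```text
time_s: 6.0
tcp_pos: [0.5565, 0.1306, 0.1274]
ee_rot: [[0.989, 0.151, 0.0], [0.15, -0.989, 0.007], [0.001, -0.007, -1.0]]
wrist_force: [-4.6, -1.2, 3.3]
gripper_width: 0.006
```

Emit:
{"method": "servo_tool", "body": {"deltas": [{"slide": [0.2,0,0.05],"spin": 0},{"slide": [0.2,0,0.05],"spin": 0}]}}

```text
time_s: 6.2
tcp_pos: [0.5666, 0.132, 0.1246]
ee_rot: [[0.989, 0.151, -0.002], [0.151, -0.989, 0.006], [-0.001, -0.006, -1.0]]
wrist_force: [-3.1, -2.5, 3.3]
gripper_width: 0.008
```

```bash
python3 -c "
from h import *
st()"
```

```text
t 6.2 yaw 8.7 tcp [0.5666 0.132  0.1246] mach [-0.0265  0.2215  0.0516] F [-3.1 -2.5  3.3] Ffl -3.5 g 0.008
```

Emit:
{"method": "servo_tool", "body": {"deltas": [{"slide": [0.2,0,-0.1],"spin": 0},{"slide": [0.2,0,-0.1],"spin": 0}]}}

```text
time_s: 6.4
tcp_pos: [0.5763, 0.1334, 0.1279]
ee_rot: [[0.989, 0.15, -0.005], [0.15, -0.989, 0.005], [-0.004, -0.006, -1.0]]
wrist_force: [-1.5, -1.8, -1.7]
gripper_width: 0.002
```

Emit:
{"method": "servo_tool", "body": {"deltas": [{"slide": [0.25,0,0],"spin": 0},{"slide": [0.25,0,0],"spin": 0}]}}

```text
time_s: 6.6
tcp_pos: [0.5899, 0.1353, 0.1285]
ee_rot: [[0.989, 0.151, -0.004], [0.151, -0.989, 0.005], [-0.004, -0.005, -1.0]]
wrist_force: [-2.6, -0.7, 2.5]
gripper_width: 0.006
```

Mid is free too (left → mid → right). Continue to its stop.

Emit:
{"method": "servo_tool", "body": {"deltas": [{"slide": [0.3,0,0],"spin": 0},{"slide": [0.25,0,0.05],"spin": 0},{"slide": [0.25,0,0.05],"spin": 0},{"slide": [0.2,0,0],"spin": 0}]}}

```text
time_s: 7.0
tcp_pos: [0.6161, 0.139, 0.1275]
ee_rot: [[0.989, 0.151, -0.006], [0.151, -0.989, 0.003], [-0.006, -0.004, -1.0]]
wrist_force: [-3.8, -1.7, -0.2]
gripper_width: 0.01
```

Emit:
{"method": "servo_tool", "body": {"deltas": [{"slide": [0.2,0,0],"spin": 0},{"slide": [0.2,0,0],"spin": 0},{"slide": [0.2,0,0],"spin": 0}]}}

```text
time_s: 7.3
tcp_pos: [0.6263, 0.1402, 0.1249]
ee_rot: [[0.989, 0.15, -0.022], [0.15, -0.989, -0.0], [-0.021, -0.003, -1.0]]
wrist_force: [-19.8, 0.5, 14.1]
gripper_width: 0.005
```

```bash
python3 -c "
from h import *
st()"
```

```text
t 7.3 yaw 8.6 tcp [0.6263 0.1402 0.1249] mach [0.0337 0.2206 0.0519] F [-19.8   0.5  14.1] Ffl -19.5 g 0.005
```

Emit:
{"method": "servo_tool", "body": {"deltas": [{"slide": [-1,0,-0.1],"spin": 0},{"slide": [-1,0,-0.1],"spin": 0},{"slide": [-1,0,0],"spin": 0},{"slide": [-1,0,0],"spin": 0},{"slide": [-0.7,0.4,0],"spin": 0},{"slide": [0,1,0],"spin": 0},{"slide": [0,1,0],"spin": 0},{"slide": [0,0.5,0],"spin": 0},{"slide": [0,0,0],"spin": 0}]}}

```text
time_s: 8.2
tcp_pos: [0.5381, 0.0585, 0.1356]
ee_rot: [[0.987, 0.158, 0.024], [0.157, -0.987, 0.018], [0.027, -0.014, -1.0]]
wrist_force: [0.8, -0.6, 0.3]
gripper_width: 0.006
```

```bash
python3 -c "
from h import *
st(PV-.082*F-.07*L+[0,0,.073])"
```

```text
t 8.2 yaw 9.1 tcp [0.5381 0.0585 0.1356] mach [-0.0658  0.153   0.0626] F [ 0.8 -0.6  0.3] Ffl 0.7 g 0.006
  units [0.31 0.11 0.31]
```

Emit:
{"method": "servo_tool", "body": {"deltas": [{"slide": [0.2,0.1,0.3],"spin": 0.05},{"slide": [0.3,0,0.05],"spin": 0},{"slide": [0.3,0,0.05],"spin": 0},{"slide": [0.25,0,0],"spin": 0},{"slide": [0.25,0,0],"spin": 0},{"slide": [0.25,0,0],"spin": 0}]}}

```text
time_s: 8.8
tcp_pos: [0.5803, 0.0642, 0.1256]
ee_rot: [[0.988, 0.152, 0.023], [0.152, -0.988, 0.017], [0.025, -0.013, -1.0]]
wrist_force: [-1.7, -1.7, 2.2]
gripper_width: 0.004
```

Emit:
{"method": "servo_tool", "body": {"deltas": [{"slide": [0.25,0,0],"spin": 0},{"slide": [0.25,0,0],"spin": 0},{"slide": [0.25,0,0],"spin": 0},{"slide": [0.25,0,0],"spin": 0}]}}

```text
time_s: 9.2
tcp_pos: [0.6071, 0.0684, 0.1265]
ee_rot: [[0.988, 0.153, 0.022], [0.152, -0.988, 0.016], [0.024, -0.013, -1.0]]
wrist_force: [-3.2, -1.6, 3.1]
gripper_width: 0.001
```

```bash
python3 -c "
from h import *
st()"
```

```text
t 9.2 yaw 8.8 tcp [0.6071 0.0684 0.1265] mach [0.004  0.1525 0.0535] F [-3.2 -1.6  3.1] Ffl -3.4 g 0.001
```

Emit:
{"method": "servo_tool", "body": {"deltas": [{"slide": [0.25,0,0],"spin": 0},{"slide": [0.25,0,0],"spin": 0},{"slide": [0.2,0,0],"spin": 0},{"slide": [0.2,0,0],"spin": 0}]}}

```text
time_s: 9.6
tcp_pos: [0.6297, 0.0717, 0.1254]
ee_rot: [[0.988, 0.152, 0.018], [0.152, -0.988, 0.016], [0.02, -0.013, -1.0]]
wrist_force: [-3.3, -1.0, -0.3]
gripper_width: 0.006
```

Emit:
{"method": "servo_tool", "body": {"deltas": [{"slide": [0.2,0,0],"spin": 0},{"slide": [0.2,0,0],"spin": 0}]}}

```text
time_s: 9.8
tcp_pos: [0.6352, 0.0722, 0.1241]
ee_rot: [[0.989, 0.151, 0.004], [0.151, -0.989, 0.013], [0.006, -0.012, -1.0]]
wrist_force: [-18.2, -0.6, 13.3]
gripper_width: 0.003
```

```bash
python3 -c "
from h import *
st();d=snap('scene','s2');snap('side','d2');crop('s2',205,80,355,240,5,'s2c'); crop('d2',140,110,360,275,3.6,'d2c')"
```

```text
t 9.8 yaw 8.7 tcp [0.6352 0.0722 0.1241] mach [0.0324 0.1521 0.0511] F [-18.2  -0.6  13.3] Ffl -18.0 g 0.003
```

View pics/s2c.png

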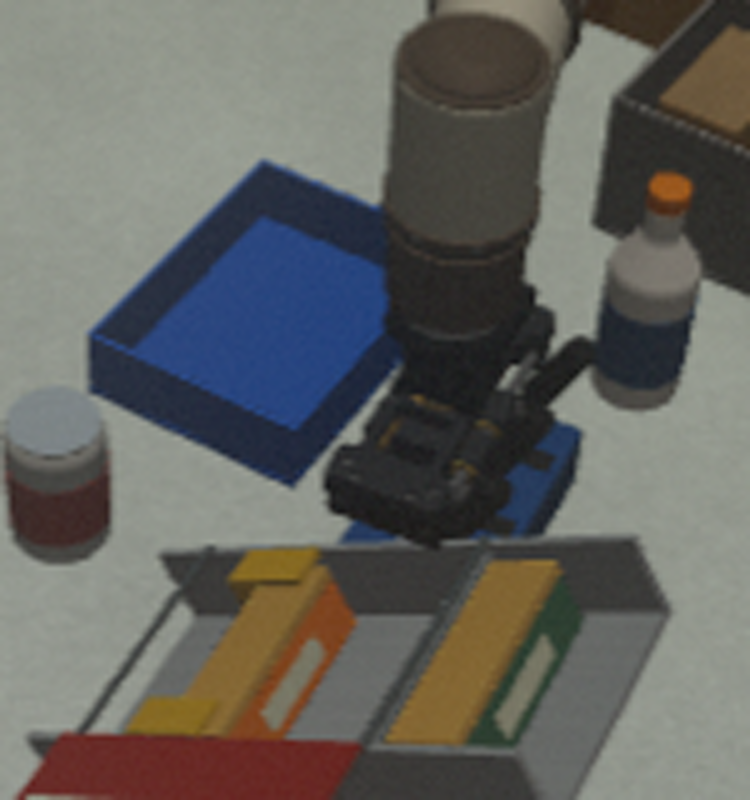

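View pics/d2c.png

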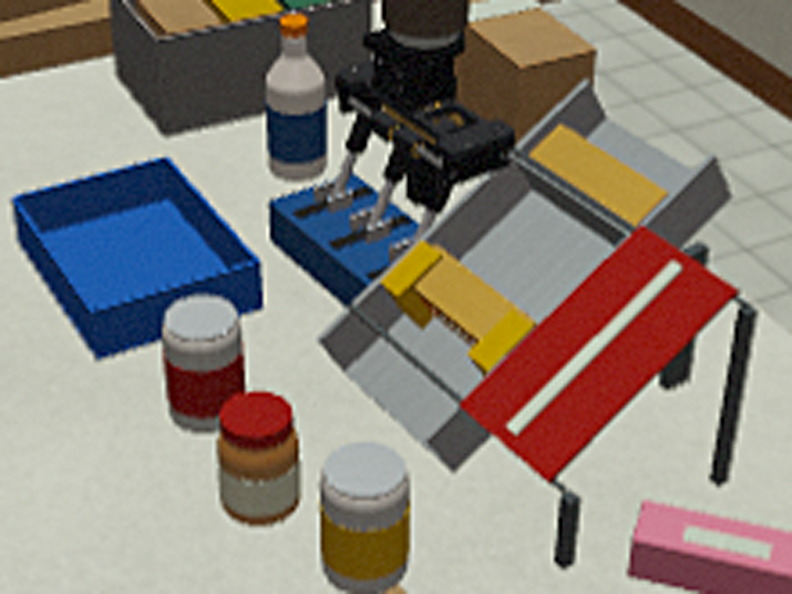

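Emit:
{"method": "servo_tool", "body": {"deltas": [{"slide": [-1,0,-0.5],"spin": 0},{"slide": [-1,0,-1],"spin": 0},{"slide": [-1,0.3,-1],"spin": 0},{"slide": [-1,1,-0.5],"spin": 0},{"slide": [-0.5,1,0],"spin": 0},{"slide": [0,1,0],"spin": 0},{"slide": [0,1,0],"spin": 0},{"slide": [0,1,0],"spin": 0},{"slide": [0,0.5,0],"spin": 0},{"slide": [0,0,0],"spin": 0}]}}

```text
time_s: 10.9
tcp_pos: [0.5598, -0.0883, 0.2071]
ee_rot: [[0.986, 0.16, 0.048], [0.159, -0.987, 0.021], [0.051, -0.013, -0.999]]
wrist_force: [-0.0, -0.4, -0.3]
gripper_width: 0.004
```

```bash
python3 -c "
from h import *
st(world(-.075,0,.010))
snap('wrist','w3')"
```

```text
t 10.9 yaw 9.2 tcp [ 0.5598 -0.0883  0.2071] mach [-0.0662  0.0046  0.1341] F [-0.  -0.4 -0.3] Ffl -0.1 g 0.004
  units [-0.61  0.25  4.94]
```

View pics/w3.png

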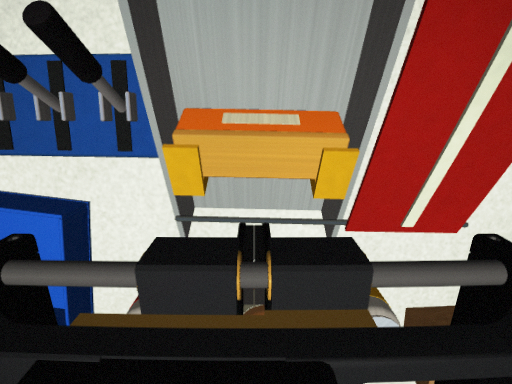

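Emit:
{"method": "servo_tool", "body": {"deltas": [{"slide": [0,0,-1],"spin": 0},{"slide": [0,0,-1],"spin": 0},{"slide": [0,0,0],"spin": 0}]}}

```text
time_s: 11.25
tcp_pos: [0.5581, -0.086, 0.2578]
ee_rot: [[0.985, 0.163, 0.048], [0.162, -0.987, 0.021], [0.051, -0.013, -0.999]]
wrist_force: [0.2, 0.2, -0.2]
gripper_width: 0.007
```

Emit:
{"method": "servo_tool", "body": {"deltas": [{"slide": [-1,0,0],"spin": 0},{"slide": [-1,0,0],"spin": 0},{"slide": [-1,0,0],"spin": 0},{"slide": [-1,0,0],"spin": 0}]}}

```text
time_s: 11.65
tcp_pos: [0.4597, -0.0979, 0.2497]
ee_rot: [[0.984, 0.169, 0.049], [0.168, -0.986, 0.023], [0.052, -0.015, -0.999]]
wrist_force: [1.4, 0.8, 0.3]
gripper_width: 0.004
```

Emit:
{"method": "servo_tool", "body": {"deltas": [{"slide": [1,0,0],"spin": 0},{"slide": [1,0,0],"spin": 0},{"slide": [1,0,0],"spin": 0},{"slide": [1,0,0],"spin": 0}]}}

```text
time_s: 12.05
tcp_pos: [0.5527, -0.0773, 0.2526]
ee_rot: [[0.984, 0.172, 0.046], [0.171, -0.985, 0.026], [0.05, -0.018, -0.999]]
wrist_force: [1.6, 1.1, 0.4]
gripper_width: 0.007
```

Emit:
{"method": "servo_tool", "body": {"deltas": [{"slide": [0,0,0],"spin": 0}]}}

```text
time_s: 12.15
tcp_pos: [0.555, -0.0758, 0.2512]
ee_rot: [[0.984, 0.173, 0.046], [0.172, -0.985, 0.027], [0.049, -0.018, -0.999]]
wrist_force: [-0.6, -0.0, 0.2]
gripper_width: 0.005
```

```bash
python3 -c "
from h import *
st([.37,.244,.25],[.37,.244,.03]); print(sense()['joints'].round(1))"
```

```text
t 12.15 yaw 9.9 tcp [ 0.555  -0.0758  0.2512] mach [-0.0691  0.0178  0.1782] F [-0.6 -0.   0.2] Ffl -0.6 g 0.005
  units [ -5.08 -13.88   0.05]
  units [ -5.51 -13.72   8.84]
[  8.1  13.4  -7.4  -1.2 -66.4  92.3]
```

Emit:
{"method": "servo_tool", "body": {"deltas": [{"slide": [-0.4,-1,0],"spin": 0},{"slide": [-0.4,-1,0],"spin": 0},{"slide": [-0.4,-1,0],"spin": 0},{"slide": [-0.4,-1,0],"spin": 0},{"slide": [-0.4,-1,0],"spin": 0},{"slide": [-0.4,-1,0],"spin": 0},{"slide": [-0.4,-1,0],"spin": 0},{"slide": [-0.4,-1,0],"spin": 0},{"slide": [-0.4,-1,0],"spin": 0},{"slide": [-0.4,-1,0],"spin": 0}]}}

```text
time_s: 13.15
tcp_pos: [0.4012, 0.1636, 0.2435]
ee_rot: [[0.984, 0.175, 0.036], [0.174, -0.984, 0.029], [0.041, -0.022, -0.999]]
wrist_force: [0.9, 0.5, -0.1]
gripper_width: 0.006
```

```bash
python3 -c "
from h import *
st([.37,.244,.15],[.37,.244,.03])"
```

```text
t 13.15 yaw 10.1 tcp [0.4012 0.1636 0.2435] mach [-0.1853  0.2775  0.1705] F [ 0.9  0.5 -0.1] Ffl 1.0 g 0.006
  units [-0.82 -3.3   3.78]
  units [-1.02 -3.2   8.58]
```

Emit:
{"method": "servo_tool", "body": {"deltas": [{"slide": [-0.2,-1,0.5],"spin": 0.1},{"slide": [-0.3,-1,1],"spin": 0.1},{"slide": [-0.3,-1,1],"spin": 0},{"slide": [-0.2,-0.2,1],"spin": 0},{"slide": [0,0,1],"spin": 0},{"slide": [0,0,1],"spin": 0},{"slide": [0,0,1],"spin": 0},{"slide": [0,0,1],"spin": 0},{"slide": [0,0,0],"spin": 0}]}}

```text
time_s: 14.05
tcp_pos: [0.3602, 0.2515, 0.0506]
ee_rot: [[0.986, 0.162, 0.039], [0.16, -0.986, 0.036], [0.044, -0.03, -0.999]]
wrist_force: [0.6, -1.5, -0.2]
gripper_width: 0.007
```

```bash
python3 -c "
from h import *
st([.335,.244,.03]); snap('side','d4');crop('d4',130,130,300,230,4.5,'d4c')"
```

```text
t 14.05 yaw 9.2 tcp [0.3602 0.2515 0.0506] mach [-0.2127  0.3705 -0.0224] F [ 0.6 -1.5 -0.2] Ffl 0.3 g 0.007
  units [-1.08  0.16  0.77]
```

View pics/d4c.png

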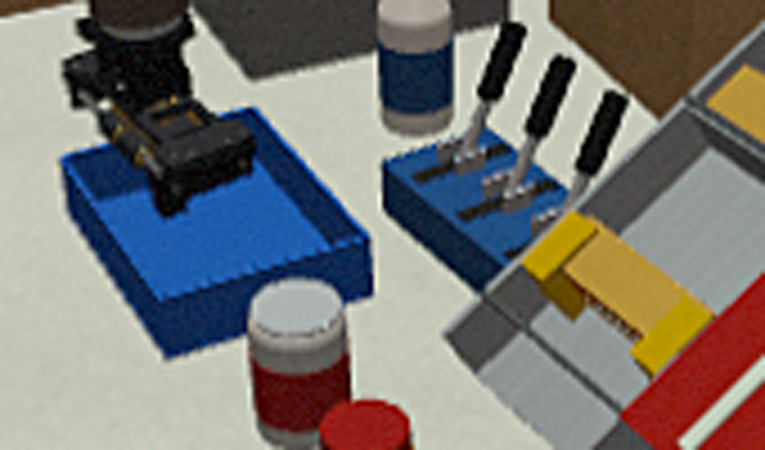

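Emit:
{"method": "servo_tool", "body": {"deltas": [{"slide": [-0.5,0.1,0.6],"spin": 0},{"slide": [-0.5,0.1,0.4],"spin": 0},{"slide": [-0.4,0,0.1],"spin": 0},{"slide": [-0.3,0,0],"spin": 0},{"slide": [-0.2,0,0],"spin": 0}]}}

```text
time_s: 14.6
tcp_pos: [0.3203, 0.2464, 0.0271]
ee_rot: [[0.984, 0.168, 0.054], [0.165, -0.985, 0.053], [0.062, -0.043, -0.997]]
wrist_force: [76.2, -20.3, -47.9]
gripper_width: 0.003
```

Emit:
{"method": "servo_tool", "body": {"deltas": [{"slide": [-0.2,0,0],"spin": 0},{"slide": [-0.2,0,0],"spin": 0},{"slide": [-0.2,0,0],"spin": 0}]}}

```text
time_s: 14.9
tcp_pos: [0.321, 0.2471, 0.0279]
ee_rot: [[0.983, 0.171, 0.074], [0.166, -0.984, 0.061], [0.083, -0.048, -0.995]]
wrist_force: [60.5, -15.0, -35.6]
gripper_width: 0.007
```

Emit:
{"method": "servo_tool", "body": {"deltas": [{"slide": [-0.1,0,-0.05],"spin": 0},{"slide": [-0.1,0,-0.05],"spin": 0},{"slide": [-0.1,0,-0.05],"spin": 0}]}}

```text
time_s: 15.2
tcp_pos: [0.3216, 0.2492, 0.0331]
ee_rot: [[0.982, 0.167, 0.084], [0.161, -0.984, 0.07], [0.095, -0.056, -0.994]]
wrist_force: [19.2, -3.1, -11.7]
gripper_width: 0.005
```

Emit:
{"method": "servo_tool", "body": {"deltas": [{"slide": [-0.1,0.05,-0.05],"spin": 0},{"slide": [-0.1,0.05,-0.05],"spin": 0},{"slide": [-0.1,0.05,-0.05],"spin": 0}]}}

```text
time_s: 15.5
tcp_pos: [0.3211, 0.2512, 0.0401]
ee_rot: [[0.981, 0.169, 0.096], [0.161, -0.983, 0.086], [0.109, -0.069, -0.992]]
wrist_force: [18.0, -1.2, -13.3]
gripper_width: 0.005
```

Emit:
{"method": "servo_tool", "body": {"deltas": [{"slide": [-0.13,0,0.1],"spin": 0},{"slide": [-0.13,0,0.1],"spin": 0},{"slide": [-0.13,0,0.1],"spin": 0},{"slide": [-0.13,0,0],"spin": 0},{"slide": [-0.13,0,0],"spin": 0}]}}

```text
time_s: 16.0
tcp_pos: [0.3202, 0.2526, 0.0414]
ee_rot: [[0.979, 0.167, 0.116], [0.157, -0.983, 0.095], [0.13, -0.075, -0.989]]
wrist_force: [49.8, -4.6, -41.8]
gripper_width: 0.001
```

Emit:
{"method": "servo_tool", "body": {"deltas": [{"slide": [-0.13,0,0],"spin": 0},{"slide": [-0.13,0,0],"spin": 0},{"slide": [-0.13,0,0],"spin": 0},{"slide": [-0.13,0,0],"spin": 0},{"slide": [-0.13,0,0],"spin": 0}]}}

```text
time_s: 16.5
tcp_pos: [0.3203, 0.2525, 0.0415]
ee_rot: [[0.98, 0.153, 0.129], [0.142, -0.985, 0.094], [0.142, -0.074, -0.987]]
wrist_force: [47.4, -5.2, -31.2]
gripper_width: 0.003
```

Emit:
{"method": "servo_tool", "body": {"deltas": [{"slide": [-0.15,0,-0.03],"spin": 0},{"slide": [-0.15,0,-0.03],"spin": 0},{"slide": [-0.15,0,-0.03],"spin": 0},{"slide": [-0.15,0,-0.03],"spin": 0},{"slide": [-0.15,0,-0.03],"spin": 0}]}}

```text
time_s: 17.0
tcp_pos: [0.3195, 0.2556, 0.0473]
ee_rot: [[0.98, 0.136, 0.146], [0.123, -0.988, 0.095], [0.157, -0.075, -0.985]]
wrist_force: [47.8, -4.7, -27.3]
gripper_width: 0.005
```

Emit:
{"method": "servo_tool", "body": {"deltas": [{"slide": [0.3,0,0],"spin": 0},{"slide": [0,0,0.2],"spin": 0},{"slide": [0,0,0],"spin": 0}]}}

```text
time_s: 17.3
tcp_pos: [0.3301, 0.2588, 0.0462]
ee_rot: [[0.98, 0.133, 0.15], [0.119, -0.988, 0.1], [0.162, -0.08, -0.984]]
wrist_force: [-0.7, -0.9, 0.4]
gripper_width: 0.004
```

Emit:
{"method": "servo_tool", "body": {"deltas": [{"slide": [-0.2,0,0.4],"spin": 0},{"slide": [-0.2,0,0.3],"spin": 0},{"slide": [-0.14,0,-0.03],"spin": 0},{"slide": [-0.15,0,-0.03],"spin": 0},{"slide": [-0.15,0,-0.03],"spin": 0},{"slide": [-0.15,0,-0.03],"spin": 0},{"slide": [-0.15,0,-0.03],"spin": 0},{"slide": [-0.15,0,-0.03],"spin": 0},{"slide": [-0.15,0,-0.03],"spin": 0},{"slide": [-0.15,0,-0.03],"spin": 0}]}}

```text
time_s: 18.3
tcp_pos: [0.3209, 0.2622, 0.0408]
ee_rot: [[0.98, 0.085, 0.178], [0.073, -0.995, 0.073], [0.183, -0.058, -0.981]]
wrist_force: [42.0, 0.5, -28.1]
gripper_width: 0.007
```

Emit:
{"method": "servo_tool", "body": {"deltas": [{"slide": [0.3,0,0],"spin": 0},{"slide": [0.5,0,-0.5],"spin": 0},{"slide": [0,0,0],"spin": 0}]}}

```text
time_s: 18.6
tcp_pos: [0.3388, 0.263, 0.0578]
ee_rot: [[0.98, 0.084, 0.179], [0.072, -0.995, 0.073], [0.184, -0.058, -0.981]]
wrist_force: [0.1, 0.5, 0.3]
gripper_width: 0.004
```

```bash
python3 -c "
from h import *
st(world(-.01,0,.16));z=sense()['ee_rot'][:,2];print('tilt F',np.degrees(np.arcsin(z@F)),'L',np.degrees(np.arcsin(z@L)))"
```

```text
t 18.6 yaw 4.2 tcp [0.3388 0.263  0.0578] mach [-0.2321  0.3851 -0.0152] F [0.1 0.5 0.3] Ffl 0.2 g 0.004
  units [11.16 14.35 -5.91]
tilt F 10.809363089969048 L 2.5854918265897053
```

Emit:
{"method": "servo_tool", "body": {"deltas": [{"slide": [0.2,0,-1],"spin": 1},{"slide": [0.2,0,-1],"spin": 1},{"slide": [0.2,0,-1],"spin": 1},{"slide": [0.2,0,-1],"spin": 1},{"slide": [0,0,-1],"spin": 1},{"slide": [0,0,-1],"spin": 1},{"slide": [0,0,-1],"spin": 1},{"slide": [0,0,0],"spin": 1},{"slide": [0,0,0],"spin": 1},{"slide": [0,0,0],"spin": 1}]}}

```text
time_s: 19.6
tcp_pos: [0.3249, 0.241, 0.2381]
ee_rot: [[0.2, -0.959, 0.2], [-0.979, -0.192, 0.062], [-0.021, -0.208, -0.978]]
wrist_force: [0.5, -0.1, 0.0]
gripper_width: 0.002
```

```bash
cat >> h.py <<'E'
def tilt():
    R=sense()['ee_rot'];z=R[:,2];print('tilt F',np.degrees(np.arcsin(z@F)).round(1),'L',np.degrees(np.arcsin(z@L)).round(1),'yaw err x vs -L',np.degrees(np.arctan2(R[:,0]@F,-R[:,0]@L)).round(1),'j',sense()['joints'].round(0))
E
python3 -c "
from h import *
st(world(-.01,0,.16));tilt()"
```

```text
t 19.6 yaw -78.4 tcp [0.3249 0.241  0.2381] mach [-0.2492  0.3654  0.1651] F [ 0.5 -0.1  0. ] Ffl 0.4 g 0.002
  units [15.09 -8.63  1.73]
tilt F 11.9 L 1.8 yaw err x vs -L 2.9 j [ 67.  -8. -38.  12. -53. -62.]
```

Emit:
{"method": "servo_tool", "body": {"deltas": [{"slide": [1,-0.6,0],"spin": 0.2},{"slide": [1,-0.6,0],"spin": 0.2},{"slide": [1,-0.6,0],"spin": 0},{"slide": [1,-0.6,0],"spin": 0},{"slide": [1,-0.6,0],"spin": 0},{"slide": [1,-0.6,0],"spin": 0},{"slide": [1,-0.6,0],"spin": 0},{"slide": [1,-0.6,0],"spin": 0},{"slide": [1,-0.6,0],"spin": 0},{"slide": [1,-0.6,0],"spin": 0}], "gripper": 40}}

```text
time_s: 20.6
tcp_pos: [0.5094, 0.0001, 0.2617]
ee_rot: [[0.143, -0.966, 0.216], [-0.99, -0.139, 0.036], [-0.005, -0.219, -0.976]]
wrist_force: [-0.3, 0.8, 0.8]
gripper_width: 0.804
```

```bash
python3 -c "
from h import *
st(world(-.01,0,.16));tilt()"
```

```text
t 20.6 yaw -81.8 tcp [5.094e-01 1.000e-04 2.617e-01] mach [-0.1028  0.0996  0.1887] F [-0.3  0.8  0.8] Ffl -0.2 g 0.804
  units [ 3.96 -3.4   1.92]
tilt F 12.6 L 0.2 yaw err x vs -L -0.4 j [ 20.   3. -21.   3. -54. -13.]
```

```bash
python3 -c "
from h import *
print(units(world(-.0323,0,.1034)),units(world(-.0127,0,.0155)))"
```

```text
[ 3.98 -2.04  3.93] [ 4.   -2.03  7.53]
```

Emit:
{"method": "servo_tool", "body": {"deltas": [{"slide": [1,-0.5,0],"spin": 0},{"slide": [1,-0.5,0.3],"spin": 0},{"slide": [1,-0.5,0.8],"spin": 0},{"slide": [1,-0.5,1],"spin": 0},{"slide": [0,0,1],"spin": 0},{"slide": [0,0,0],"spin": 0}]}}

```text
time_s: 21.2
tcp_pos: [0.5892, -0.1011, 0.1924]
ee_rot: [[0.132, -0.968, 0.215], [-0.991, -0.132, 0.015], [0.014, -0.215, -0.977]]
wrist_force: [-0.4, -0.4, 0.1]
gripper_width: 0.844
```

```bash
python3 -c "
from h import *
st(world(-.0127,0,.0155));tilt()
snap('side','d5');crop('d5',190,110,360,240,4.5,'d5c');snap('wrist','w5')"
```

```text
t 21.2 yaw -82.4 tcp [ 0.5892 -0.1011  0.1924] mach [-0.0391 -0.0124  0.1194] F [-0.4 -0.4  0.1] Ffl -0.4 g 0.844
  units [-0.57 -0.13  4.28]
tilt F 12.4 L -1.0 yaw err x vs -L -1.0 j [  6.  15. -16.   1. -47.   1.]
```

View pics/d5c.png

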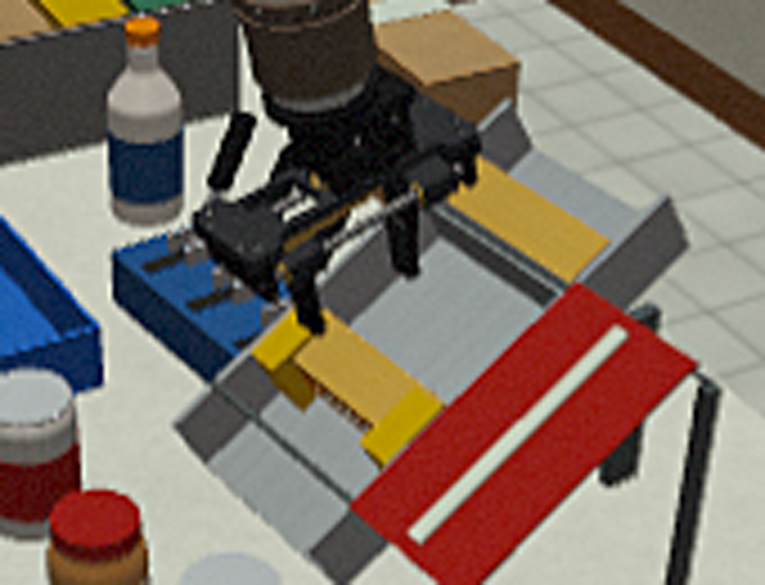

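View pics/w5.png

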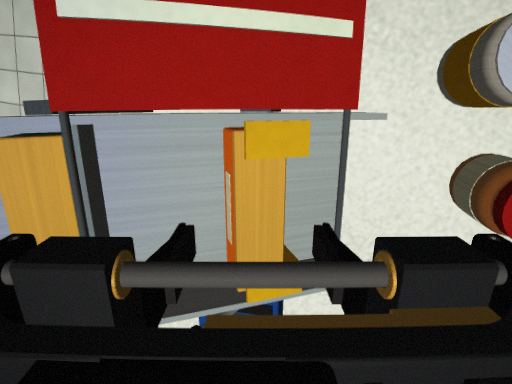

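Emit:
{"method": "servo_tool", "body": {"deltas": [{"slide": [-0.5,-0.1,0],"spin": 0},{"slide": [-0.1,0,0.8],"spin": 0},{"slide": [0,0,0.9],"spin": 0},{"slide": [0,0,0.9],"spin": 0},{"slide": [0,0,0.6],"spin": 0},{"slide": [0,0,0.2],"spin": 0},{"slide": [0,0,0],"spin": 0}]}}

```text
time_s: 22.0
tcp_pos: [0.6159, -0.0797, 0.1286]
ee_rot: [[0.143, -0.958, 0.247], [-0.989, -0.144, 0.012], [0.024, -0.246, -0.969]]
wrist_force: [-0.6, -0.4, -0.2]
gripper_width: 0.842
```

```bash
python3 -c "
from h import *
st(world(-.0127,0,.0155));tilt()"
```

```text
t 22.0 yaw -81.8 tcp [ 0.6159 -0.0797  0.1286] mach [-0.0095  0.0048  0.0556] F [-0.6 -0.4 -0.2] Ffl -0.7 g 0.842
  units [0.15 0.52 1.53]
tilt F 14.3 L -1.5 yaw err x vs -L -0.4 j [  8.  20. -20.   2. -36.  -2.]
```

```bash
cat >> h.py <<'E'
def target(xt,p0,q):
    z=sense()['ee_rot'][:,2]; t=np.arcsin(z@F); a30=np.radians(30)
    T=np.array([xt*np.cos(a30)-.025*np.sin(a30), xt*np.sin(a30)+.025*np.cos(a30)])
    j=np.array([np.cos(t),np.sin(t)]);n=np.array([-np.sin(t),np.cos(t)])
    P=T+p0*j+q*n; return world(P[0],0,P[1])
def tincoord(xt):  # tcp in tool section coordinates (p,q) relative to tin centre
    z=sense()['ee_rot'][:,2]; t=np.arcsin(z@F); a30=np.radians(30); m=mach(sense()['tcp_pos'])
    d=np.array([m[0]-(xt*np.cos(a30)-.025*.5), m[2]-(xt*.5+.025*np.cos(a30))])
    return (d@[np.cos(t),np.sin(t)]*1e3).round(1),(d@[-np.sin(t),np.cos(t)]*1e3).round(1)
E
python3 -c "
from h import *
st(target(0,-.0015,-.006));print(tincoord(0))"
```

```text
t 22.0 yaw -81.8 tcp [ 0.6159 -0.0797  0.1286] mach [-0.0095  0.0048  0.0556] F [-0.6 -0.4 -0.2] Ffl -0.7 g 0.842
  units [0.15 0.51 1.53]
(np.float64(11.2), np.float64(32.2))
```

Emit:
{"method": "servo_tool", "body": {"deltas": [{"slide": [0.1,0.5,0],"spin": 0},{"slide": [0,0.05,0.2],"spin": 0},{"slide": [0,0.05,0.5],"spin": 0}]}}

```text
time_s: 22.3
tcp_pos: [0.6076, -0.0839, 0.1131]
ee_rot: [[0.144, -0.955, 0.258], [-0.989, -0.146, 0.012], [0.026, -0.257, -0.966]]
wrist_force: [0.7, 0.3, 0.6]
gripper_width: 0.844
```

```bash
python3 -c "
from h import *
st(target(0,-.0015,-.006));print(tincoord(0));tilt()"
```

```text
t 22.3 yaw -81.7 tcp [ 0.6076 -0.0839  0.1131] mach [-0.0184  0.0019  0.0401] F [0.7 0.3 0.6] Ffl 0.7 g 0.844
  units [0.05 0.02 1.02]
(np.float64(-0.9), np.float64(19.4))
tilt F 14.9 L -1.5 yaw err x vs -L -0.3 j [  8.  20. -22.   3. -32.  -1.]
```

Emit:
{"method": "servo_tool", "body": {"deltas": [{"slide": [0.05,0.05,0.35],"spin": 0},{"slide": [0,0.06,0.35],"spin": 0},{"slide": [0,0.06,0.3],"spin": 0},{"slide": [0,0,0],"spin": 0}]}}

```text
time_s: 22.7
tcp_pos: [0.609, -0.086, 0.0832]
ee_rot: [[0.143, -0.957, 0.254], [-0.989, -0.145, 0.012], [0.026, -0.253, -0.967]]
wrist_force: [-0.0, 0.7, 0.0]
gripper_width: 0.844
```

```bash
python3 -c "
from h import *
st(target(0,-.0015,-.006));print(tincoord(0));tilt()
snap('wrist','w6');snap('scene','s6');crop('s6',205,120,355,260,5,'s6c')"
```

```text
t 22.7 yaw -81.8 tcp [ 0.609  -0.086   0.0832] mach [-0.0172 -0.0005  0.0102] F [-0.   0.7  0. ] Ffl 0.1 g 0.844
  units [-0.01 -0.24 -0.15]
(np.float64(-7.5), np.float64(-9.8))
tilt F 14.6 L -1.5 yaw err x vs -L -0.4 j [  8.  23. -24.   3. -29.  -1.]
```

View pics/w6.png

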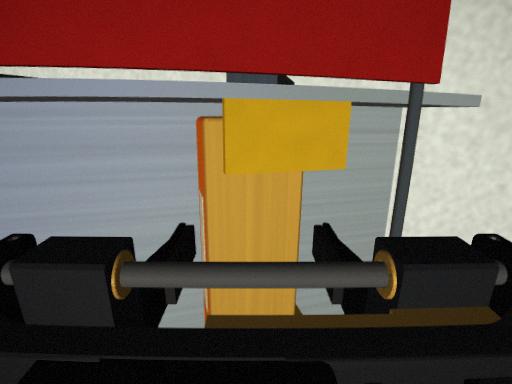

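View pics/s6c.png

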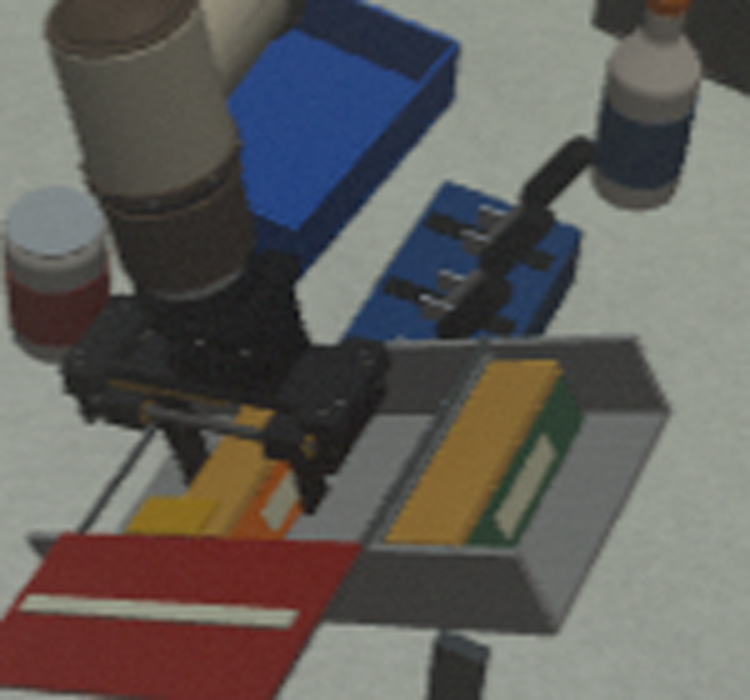

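Emit:
{"method": "servo_tool", "body": {"deltas": [{"slide": [0,-0.3,-0.2],"spin": 0},{"slide": [0,-0.4,-0.12],"spin": 0},{"slide": [0,-0.4,-0.12],"spin": 0},{"slide": [0,-0.4,-0.12],"spin": 0}]}}

```text
time_s: 23.2
tcp_pos: [0.6246, -0.0836, 0.0996]
ee_rot: [[0.138, -0.968, 0.211], [-0.99, -0.139, 0.008], [0.022, -0.21, -0.978]]
wrist_force: [-10.4, -5.7, -16.8]
gripper_width: 0.844
```

```bash
python3 -c "
from h import *
st();print(tincoord(0),slope(sense()['tcp_pos']));tilt()"
```

```text
t 23.2 yaw -82.1 tcp [ 0.6246 -0.0836  0.0996] mach [-0.0015 -0.0004  0.0266] F [-10.4  -5.7 -16.8] Ffl -11.2 g 0.844
(np.float64(11.8), np.float64(2.5)) [ 0.01203315 -0.00038411  0.02374658]
tilt F 12.1 L -1.4 yaw err x vs -L -0.7 j [  8.  24. -18.   2. -36.  -1.]
```

Emit:
{"method": "servo_tool", "body": {"deltas": [{"slide": [0,0,0.2],"spin": 0},{"slide": [0,-0.2,0.1],"spin": 0},{"slide": [0,-0.3,-0.05],"spin": 0}]}}

```text
time_s: 23.5
tcp_pos: [0.6238, -0.0841, 0.0925]
ee_rot: [[0.134, -0.975, 0.175], [-0.991, -0.135, 0.005], [0.019, -0.174, -0.985]]
wrist_force: [-18.5, -0.5, 5.8]
gripper_width: 0.845
```

```bash
python3 -c "
from h import *
st();print(tincoord(0),slope(sense()['tcp_pos']));tilt()"
```

```text
t 23.5 yaw -82.3 tcp [ 0.6238 -0.0841  0.0925] mach [-0.0023 -0.0007  0.0195] F [-18.5  -0.5   5.8] Ffl -18.4 g 0.845
(np.float64(9.7), np.float64(-3.9)) [ 0.00775117 -0.00074884  0.01802859]
tilt F 10.0 L -1.2 yaw err x vs -L -0.9 j [  8.  25. -17.   2. -38.  -1.]
```

Emit:
{"method": "servo_tool", "body": {"deltas": [{"slide": [0,0.3,-0.1],"spin": 0},{"slide": [0,0,0],"spin": 0},{"slide": [0,0,0],"spin": 0}], "gripper": 74}}

```text
time_s: 23.8
tcp_pos: [0.6165, -0.0851, 0.0956]
ee_rot: [[0.134, -0.975, 0.175], [-0.991, -0.136, 0.004], [0.019, -0.174, -0.985]]
wrist_force: [-5.1, -0.7, 1.0]
gripper_width: 0.725
```

```bash
python3 -c "
from h import *
st();print(tincoord(0),slope(sense()['tcp_pos']));tilt()"
```

```text
t 23.8 yaw -82.3 tcp [ 0.6165 -0.0851  0.0956] mach [-0.0097 -0.0006  0.0226] F [-5.1 -0.7  1. ] Ffl -5.1 g 0.725
(np.float64(2.9), np.float64(0.4)) [ 0.00287654 -0.00063473  0.02441033]
tilt F 10.0 L -1.3 yaw err x vs -L -0.9 j [  8.  24. -18.   2. -38.  -1.]
```

Emit:
{"method": "servo_tool", "body": {"deltas": [{"slide": [0,-0.3,-0.05],"spin": 0},{"slide": [0,-0.35,-0.09],"spin": 0},{"slide": [0,-0.35,-0.1],"spin": 0}]}}

```text
time_s: 24.1
tcp_pos: [0.617, -0.0852, 0.0976]
ee_rot: [[0.128, -0.984, 0.12], [-0.992, -0.129, -0.0], [0.016, -0.119, -0.993]]
wrist_force: [-16.4, -1.7, 2.0]
gripper_width: 0.713
```

```bash
python3 -c "
from h import *
st();print(tincoord(0),slope(sense()['tcp_pos']));tilt();snap('wrist','w7')"
```

```text
t 24.1 yaw -82.6 tcp [ 0.617  -0.0852  0.0976] mach [-0.0093 -0.0008  0.0246] F [-16.4  -1.7   2. ] Ffl -16.5 g 0.713
(np.float64(3.5), np.float64(2.5)) [ 0.00425948 -0.00084878  0.02593072]
tilt F 6.8 L -1.0 yaw err x vs -L -1.2 j [  7.  25. -15.   1. -43.  -1.]
```

View pics/w7.png

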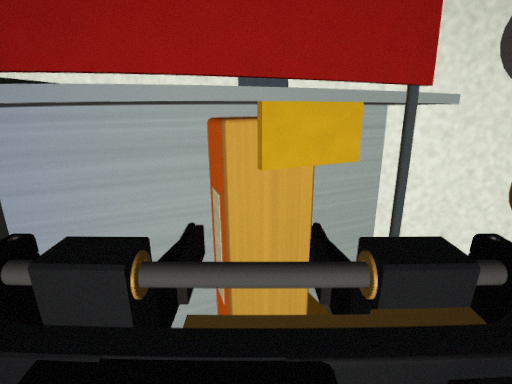

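Emit:
{"method": "servo_tool", "body": {"deltas": [{"slide": [0,-0.3,0.1],"spin": 0},{"slide": [0,-0.4,0.1],"spin": 0}]}}

```text
time_s: 24.35
tcp_pos: [0.616, -0.0859, 0.0897]
ee_rot: [[0.124, -0.99, 0.074], [-0.992, -0.125, -0.004], [0.013, -0.073, -0.997]]
wrist_force: [-25.5, -0.3, 24.0]
gripper_width: 0.712
```

```bash
python3 -c "
from h import *
st();print(tincoord(0),slope(sense()['tcp_pos']));tilt()"
```

```text
t 24.35 yaw -82.9 tcp [ 0.616  -0.0859  0.0897] mach [-0.0103 -0.0014  0.0167] F [-25.5  -0.3  24. ] Ffl -25.3 g 0.712
(np.float64(1.9), np.float64(-5.1)) [-0.00054476 -0.00136046  0.01960529]
tilt F 4.1 L -0.9 yaw err x vs -L -1.5 j [  7.  27. -14.   1. -46.  -1.]
```

Emit:
{"method": "servo_tool", "body": {"deltas": [{"slide": [0,0.2,-0.3],"spin": 0},{"slide": [0,0,-1],"spin": 0},{"slide": [0,0,-1],"spin": 0},{"slide": [0,0,-0.5],"spin": 0}]}}

```text
time_s: 24.75
tcp_pos: [0.6094, -0.086, 0.1614]
ee_rot: [[0.125, -0.989, 0.08], [-0.992, -0.126, -0.004], [0.014, -0.078, -0.997]]
wrist_force: [-0.2, -0.4, 0.3]
gripper_width: 0.707
```

Emit:
{"method": "servo_tool", "body": {"deltas": [{"slide": [0,1,0],"spin": 0},{"slide": [0,1,0],"spin": 0},{"slide": [0,0.2,0],"spin": 0},{"slide": [0,0,0],"spin": 0}], "gripper": 255}}

```text
time_s: 25.15
tcp_pos: [0.5612, -0.0919, 0.1626]
ee_rot: [[0.127, -0.987, 0.1], [-0.992, -0.128, -0.003], [0.016, -0.098, -0.995]]
wrist_force: [0.7, -0.2, 0.2]
gripper_width: 0.431
```

```bash
python3 -c "
from h import *
st(world(-.068,0,.022));tilt();snap('side','d8');crop('d8',190,110,360,240,4.5,'d8c')"
```

```text
t 25.15 yaw -82.7 tcp [ 0.5612 -0.0919  0.1626] mach [-0.0654  0.0009  0.0896] F [ 0.7 -0.2  0.2] Ffl 0.6 g 0.431
  units [-0.    0.37  2.68]
tilt F 5.6 L -1.0 yaw err x vs -L -1.3 j [  8.  17. -17.   1. -50.  -1.]
```

View pics/d8c.png

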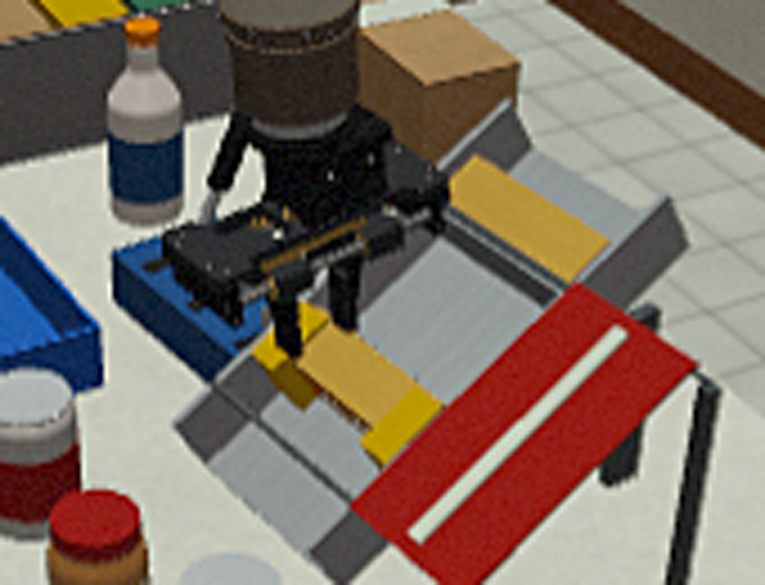

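Emit:
{"method": "servo_tool", "body": {"deltas": [{"slide": [0,0.4,0],"spin": 0},{"slide": [0,0,0.8],"spin": 0},{"slide": [0,0,0.8],"spin": 0},{"slide": [0,0,0.7],"spin": 0},{"slide": [0,0,0],"spin": 0}]}}

```text
time_s: 25.7
tcp_pos: [0.5609, -0.0928, 0.1032]
ee_rot: [[0.128, -0.986, 0.105], [-0.992, -0.129, -0.003], [0.016, -0.104, -0.994]]
wrist_force: [-0.1, 0.3, -0.4]
gripper_width: 0.016
```

```bash
python3 -c "
from h import *
st(world(-.068,0,.022));tilt()"
```

```text
t 25.7 yaw -82.6 tcp [ 0.5609 -0.0928  0.1032] mach [-0.0658  0.0001  0.0302] F [-0.1  0.3 -0.4] Ffl -0.1 g 0.016
  units [-0.    0.12  0.32]
tilt F 5.9 L -1.1 yaw err x vs -L -1.3 j [  7.  21. -22.   1. -42.  -1.]
```

Emit:
{"method": "servo_tool", "body": {"deltas": [{"slide": [0,0.1,0.45],"spin": 0},{"slide": [0,0,0.1],"spin": 0},{"slide": [0,-0.3,0],"spin": 0},{"slide": [0,-0.3,0.02],"spin": 0},{"slide": [0,-0.3,0.02],"spin": 0}]}}

```text
time_s: 26.2
tcp_pos: [0.5717, -0.092, 0.0891]
ee_rot: [[0.126, -0.989, 0.077], [-0.992, -0.127, -0.006], [0.016, -0.076, -0.997]]
wrist_force: [-22.7, -0.7, 16.1]
gripper_width: 0.008
```

```bash
python3 -c "
from h import *
st();tilt()"
```

```text
t 26.2 yaw -82.7 tcp [ 0.5717 -0.092   0.0891] mach [-0.055  -0.0007  0.0161] F [-22.7  -0.7  16.1] Ffl -22.6 g 0.008
tilt F 4.3 L -1.0 yaw err x vs -L -1.4 j [  7.  23. -20.   1. -43.  -1.]
```

Emit:
{"method": "servo_tool", "body": {"deltas": [{"slide": [0,-0.35,-0.08],"spin": 0},{"slide": [0,-0.35,-0.08],"spin": 0}]}}

```text
time_s: 26.4
tcp_pos: [0.5711, -0.092, 0.0901]
ee_rot: [[0.121, -0.992, 0.035], [-0.993, -0.122, -0.008], [0.012, -0.034, -0.999]]
wrist_force: [-14.6, -0.5, 4.1]
gripper_width: 0.001
```

Emit:
{"method": "servo_tool", "body": {"deltas": [{"slide": [0,-0.4,-0.1],"spin": 0},{"slide": [0,-0.4,-0.1],"spin": 0}]}}

```text
time_s: 26.6
tcp_pos: [0.5732, -0.0918, 0.0916]
ee_rot: [[0.117, -0.993, -0.008], [-0.993, -0.117, -0.01], [0.009, 0.009, -1.0]]
wrist_force: [-17.9, -0.7, 5.3]
gripper_width: 0.009
```

```bash
python3 -c "
from h import *
st();tilt()"
```

```text
t 26.6 yaw -83.3 tcp [ 0.5732 -0.0918  0.0916] mach [-0.0536 -0.0008  0.0186] F [-17.9  -0.7   5.3] Ffl -17.8 g 0.009
tilt F -0.5 L -0.5 yaw err x vs -L -1.9 j [  7.  25. -16.   1. -50.  -1.]
```

```bash
python3 -c "
from h import *
snap('side','d9');crop('d9',210,140,330,240,6.5,'d9c');snap('scene','s9');crop('s9',205,160,325,260,6.5,'s9c')"
```

```text
(no output)
```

View pics/d9c.png

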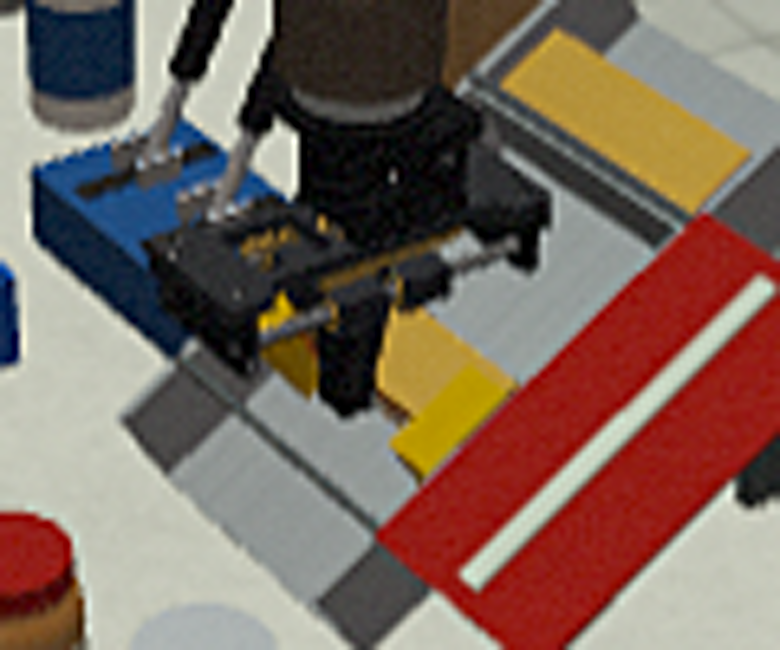

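View pics/s9c.png

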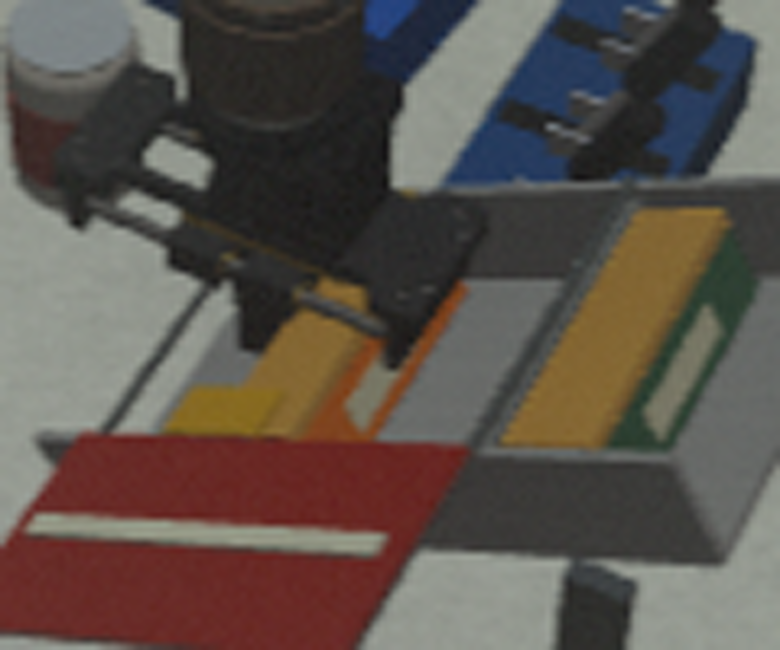

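```bash
cat >> h.py <<'E'
from fit import chuteR
RC=chuteR(YAW)
def onslope(d,uv,zc):
    o,v=ray(d,uv); n=RC[:,2]; t=(zc-(o-O)@n)/(v@n); return RC.T@(o+v*t-O)
E
python3 -c "
from h import *
d=load('s9')
for c in [(365,300),(300,430),(380,440),(465,285)]:
    print(c,onslope(d,(c[0]/6.5+205-.3,c[1]/6.5+160-.3),.05 if c[0] in(365,300) else 0).round(4))
d=load('s2')
for c in [(328,565),(235,737),(355,620)]:
    print(c,onslope(d,(c[0]/5+205-.3,c[1]/5+80-.3),.05 if c[0]!=355 else 0).round(4))
"
```

```text
(365, 300) [0.0195 0.0165 0.05  ]
(300, 430) [ 0.0298 -0.0689  0.05  ]
(380, 440) [ 0.0252 -0.0265 -0.    ]
(465, 285) [ 0.0194  0.0797 -0.    ]
(328, 565) [0.0237 0.0762 0.05  ]
(235, 737) [ 0.0359 -0.0739  0.05  ]
(355, 620) [ 0.0177  0.0791 -0.    ]
```

Emit:
{"method": "servo_tool", "body": {"deltas": [{"slide": [0,0.3,-0.2],"spin": 0},{"slide": [0,0,-1],"spin": 0},{"slide": [0,0,-1],"spin": 0},{"slide": [0,0,-0.7],"spin": 0}], "gripper": 0}}

```text
time_s: 27.1
tcp_pos: [0.5657, -0.0923, 0.1658]
ee_rot: [[0.117, -0.993, -0.012], [-0.993, -0.116, -0.011], [0.009, 0.013, -1.0]]
wrist_force: [0.8, 0.1, 0.3]
gripper_width: 0.281
```

Emit:
{"method": "servo_tool", "body": {"deltas": [{"slide": [0,-1,0],"spin": -0.2},{"slide": [0,-0.5,0],"spin": 0},{"slide": [0,0,0],"spin": 0}]}}

```text
time_s: 27.4
tcp_pos: [0.6093, -0.0871, 0.1739]
ee_rot: [[0.146, -0.989, 0.006], [-0.989, -0.146, -0.01], [0.011, -0.004, -1.0]]
wrist_force: [-0.5, 0.6, -0.3]
gripper_width: 0.556
```

```bash
python3 -c "
from h import *
st(world(-.022,0,.09),world(-.022,0,.026));tilt();print(tincoord(0))"
```

```text
t 27.4 yaw -81.6 tcp [ 0.6093 -0.0871  0.1739] mach [-0.0171 -0.0016  0.1009] F [-0.5  0.6 -0.3] Ffl -0.4 g 0.556
  units [-0.07  0.2   0.43]
  units [-0.1   0.21  2.99]
tilt F 0.2 L -0.6 yaw err x vs -L -0.2 j [  7.  23.  -6.   1. -61.   1.]
(np.float64(-4.3), np.float64(79.3))
```

Emit:
{"method": "servo_tool", "body": {"deltas": [{"slide": [0,0.2,0],"spin": 0},{"slide": [0,0,0],"spin": 0},{"slide": [0,0,0.4],"spin": 0},{"slide": [0,0,0.7],"spin": 0},{"slide": [0,0,0.8],"spin": 0},{"slide": [0,0,0.7],"spin": 0},{"slide": [0,0,0],"spin": 0}]}}

```text
time_s: 28.1
tcp_pos: [0.6013, -0.0888, 0.1059]
ee_rot: [[0.145, -0.989, 0.006], [-0.989, -0.145, -0.009], [0.01, -0.005, -1.0]]
wrist_force: [-0.4, -0.2, 0.3]
gripper_width: 0.996
```

```bash
python3 -c "
from h import *
st(world(-.022,0,.026));tilt();print(tincoord(0))"
```

```text
t 28.1 yaw -81.6 tcp [ 0.6013 -0.0888  0.1059] mach [-0.0253 -0.002   0.0329] F [-0.4 -0.2  0.3] Ffl -0.5 g 0.996
  units [-0.08 -0.13  0.27]
tilt F 0.3 L -0.6 yaw err x vs -L -0.3 j [  7.  26. -11.   1. -52.   1.]
(np.float64(-12.7), np.float64(11.3))
```

Now push back (tool +y) with the front finger against the tin's uphill face (tin rests on its lugs).

Emit:
{"method": "servo_tool", "body": {"deltas": [{"slide": [0,0.2,0.25],"spin": 0},{"slide": [0,0.3,0],"spin": 0},{"slide": [0,0.3,0],"spin": 0},{"slide": [0,0.3,0],"spin": 0}]}}

```text
time_s: 28.5
tcp_pos: [0.5895, -0.0912, 0.1052]
ee_rot: [[0.149, -0.988, 0.048], [-0.989, -0.15, -0.007], [0.014, -0.046, -0.999]]
wrist_force: [7.8, 1.4, 1.7]
gripper_width: 1.0
```

```bash
python3 -c "
from h import *
st();tilt();print(tincoord(0))"
```

```text
t 28.5 yaw -81.4 tcp [ 0.5895 -0.0912  0.1052] mach [-0.0373 -0.0026  0.0322] F [7.8 1.4 1.7] Ffl 8.0 g 1.0
tilt F 2.6 L -0.8 yaw err x vs -L -0.0 j [  7.  24. -15.   1. -48.   1.]
(np.float64(-24.3), np.float64(11.7))
```

Emit:
{"method": "servo_tool", "body": {"deltas": [{"slide": [0,0.4,0.1],"spin": 0},{"slide": [0,0.4,0.1],"spin": 0},{"slide": [0,0.4,0.1],"spin": 0},{"slide": [0,0.4,0.1],"spin": 0}]}}

```text
time_s: 28.9
tcp_pos: [0.5841, -0.0928, 0.1102]
ee_rot: [[0.158, -0.978, 0.135], [-0.987, -0.16, -0.002], [0.024, -0.133, -0.991]]
wrist_force: [11.7, 1.9, -0.6]
gripper_width: 0.999
```

```bash
python3 -c "
from h import *
st();tilt();print(tincoord(0))"
```

```text
t 28.9 yaw -80.9 tcp [ 0.5841 -0.0928  0.1102] mach [-0.0429 -0.0035  0.0372] F [11.7  1.9 -0.6] Ffl 11.9 g 0.999
tilt F 7.7 L -1.3 yaw err x vs -L 0.5 j [  7.  21. -20.   2. -41.   1.]
(np.float64(-28.1), np.float64(19.4))
```

Emit:
{"method": "servo_tool", "body": {"deltas": [{"slide": [0,0.4,0.4],"spin": 0},{"slide": [0,0.4,0.3],"spin": 0},{"slide": [0,0.4,0.3],"spin": 0},{"slide": [0,0.4,0.3],"spin": 0}]}}

```text
time_s: 29.3
tcp_pos: [0.5875, -0.0942, 0.0996]
ee_rot: [[0.171, -0.957, 0.233], [-0.985, -0.175, 0.004], [0.036, -0.23, -0.972]]
wrist_force: [3.9, 3.1, 11.3]
gripper_width: 1.002
```

```bash
python3 -c "
from h import *
st();tilt();print(tincoord(0))"
```

```text
t 29.3 yaw -80.1 tcp [ 0.5875 -0.0942  0.0996] mach [-0.0397 -0.0053  0.0266] F [ 3.9  3.1 11.3] Ffl 4.4 g 1.002
tilt F 13.4 L -1.7 yaw err x vs -L 1.2 j [  7.  20. -25.   3. -32.   1.]
(np.float64(-25.4), np.float64(11.1))
```

Emit:
{"method": "servo_tool", "body": {"deltas": [{"slide": [0,0.4,0.15],"spin": 0},{"slide": [0,0.4,0.15],"spin": 0},{"slide": [0,0.4,0.15],"spin": 0},{"slide": [0,0.4,0.15],"spin": 0}]}}

```text
time_s: 29.7
tcp_pos: [0.5881, -0.0948, 0.0992]
ee_rot: [[0.182, -0.93, 0.32], [-0.982, -0.187, 0.014], [0.047, -0.317, -0.947]]
wrist_force: [11.6, 2.1, 0.9]
gripper_width: 0.997
```

```bash
python3 -c "
from h import *
st();tilt();print(tincoord(0))"
```

```text
t 29.7 yaw -79.5 tcp [ 0.5881 -0.0948  0.0992] mach [-0.0392 -0.006   0.0262] F [11.6  2.1  0.9] Ffl 11.8 g 0.997
tilt F 18.6 L -2.0 yaw err x vs -L 1.9 j [  7.  19. -29.   4. -24.   1.]
(np.float64(-23.9), np.float64(12.8))
```

Emit:
{"method": "servo_tool", "body": {"deltas": [{"slide": [-0.2,-0.4,0],"spin": 0.2},{"slide": [0,-0.4,0],"spin": 0},{"slide": [0,0,0],"spin": 0}], "gripper": 60}}

```text
time_s: 30.0
tcp_pos: [0.6074, -0.0859, 0.1097]
ee_rot: [[0.156, -0.932, 0.327], [-0.987, -0.16, 0.015], [0.038, -0.326, -0.945]]
wrist_force: [0.3, 0.1, 0.3]
gripper_width: 0.82
```

```bash
python3 -c "
from h import *
st(target(0,-.003,.010));tilt();print(tincoord(0));snap('side','d10');crop('d10',210,140,330,240,6.5,'d10c')"
```

```text
t 30.0 yaw -81.0 tcp [ 0.6074 -0.0859  0.1097] mach [-0.0189 -0.0001  0.0367] F [0.3 0.1 0.3] Ffl 0.4 g 0.82
  units [-0.01  0.08  0.25]
tilt F 19.0 L -2.0 yaw err x vs -L 0.4 j [  8.  19. -26.   4. -25.  -2.]
(np.float64(-1.1), np.float64(16.3))
```

View pics/d10c.png

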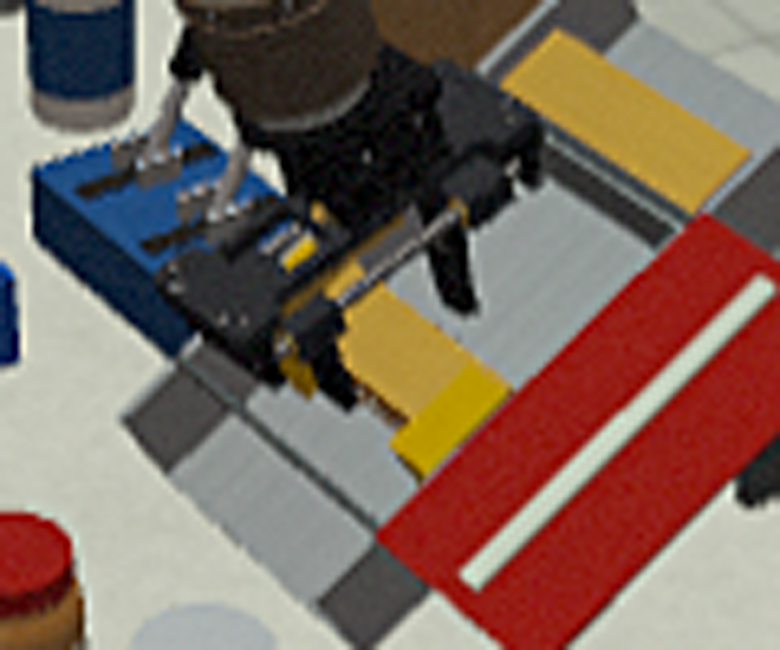

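Emit:
{"method": "servo_tool", "body": {"deltas": [{"slide": [0,0.1,0.3],"spin": 0},{"slide": [0,0,0.05],"spin": 0},{"slide": [0,0,0],"spin": 0},{"slide": [0,0,0],"spin": 0},{"slide": [0,0,0],"spin": 0}], "gripper": 255}}

```text
time_s: 30.55
tcp_pos: [0.6071, -0.0868, 0.0993]
ee_rot: [[0.155, -0.932, 0.328], [-0.987, -0.159, 0.015], [0.038, -0.326, -0.944]]
wrist_force: [0.3, 1.1, 1.4]
gripper_width: 0.56
```

```bash
python3 -c "
from h import *
st();tilt();print(tincoord(0))"
```

```text
t 30.55 yaw -81.1 tcp [ 0.6071 -0.0868  0.0993] mach [-0.0193 -0.0009  0.0263] F [0.3 1.1 1.4] Ffl 0.5 g 0.56
tilt F 19.1 L -2.0 yaw err x vs -L 0.3 j [  8.  20. -27.   4. -24.  -2.]
(np.float64(-4.9), np.float64(6.6))
```

Emit:
{"method": "servo_tool", "body": {"deltas": [{"slide": [0,0,0],"spin": 0},{"slide": [0,-0.3,-0.07],"spin": 0},{"slide": [0,-0.3,-0.06],"spin": 0},{"slide": [0,-0.3,-0.06],"spin": 0}]}}

```text
time_s: 30.95
tcp_pos: [0.6153, -0.0855, 0.1049]
ee_rot: [[0.152, -0.942, 0.301], [-0.988, -0.156, 0.012], [0.036, -0.299, -0.954]]
wrist_force: [-10.8, -1.2, 2.4]
gripper_width: 0.559
```

```bash
python3 -c "
from h import *
st();tilt();print(tincoord(0),slope(sense()['tcp_pos']))"
```

```text
t 30.95 yaw -81.3 tcp [ 0.6153 -0.0855  0.1049] mach [-0.0109 -0.0008  0.0319] F [-10.8  -1.2   2.4] Ffl -10.9 g 0.559
tilt F 17.4 L -1.9 yaw err x vs -L 0.1 j [  8.  21. -24.   4. -28.  -2.]
(np.float64(4.6), np.float64(9.3)) [ 0.00647884 -0.00083105  0.03306953]
```

Emit:
{"method": "servo_tool", "body": {"deltas": [{"slide": [0,-0.4,-0.08],"spin": 0},{"slide": [0,-0.4,-0.08],"spin": 0},{"slide": [0,-0.4,-0.08],"spin": 0},{"slide": [0,-0.4,-0.08],"spin": 0}]}}

```text
time_s: 31.35
tcp_pos: [0.6192, -0.0851, 0.1079]
ee_rot: [[0.144, -0.964, 0.224], [-0.989, -0.147, 0.004], [0.029, -0.223, -0.974]]
wrist_force: [-17.2, -3.5, -1.2]
gripper_width: 0.561
```

```bash
python3 -c "
from h import *
st();tilt();print(slope(sense()['tcp_pos']));snap('wrist','w11')"
```

```text
t 31.35 yaw -81.7 tcp [ 0.6192 -0.0851  0.1079] mach [-0.0071 -0.0011  0.0349] F [-17.2  -3.5  -1.2] Ffl -17.5 g 0.561
tilt F 12.9 L -1.7 yaw err x vs -L -0.4 j [  8.  22. -20.   3. -35.  -1.]
[ 0.01133966 -0.00109719  0.03377014]
```

View pics/w11.png

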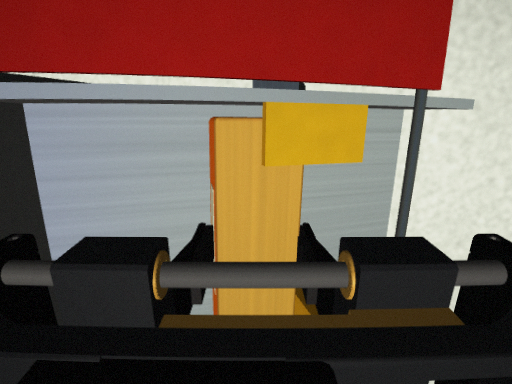

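Emit:
{"method": "servo_tool", "body": {"deltas": [{"slide": [0,0,0],"spin": 0},{"slide": [0,0,0],"spin": 0}], "gripper": 85}}

```text
time_s: 31.6
tcp_pos: [0.6182, -0.0858, 0.107]
ee_rot: [[0.143, -0.965, 0.22], [-0.989, -0.145, 0.003], [0.029, -0.218, -0.976]]
wrist_force: [-0.0, 0.1, -0.4]
gripper_width: 0.641
```

```bash
python3 -c "
from h import *
st();tilt();print(tincoord(0.016),slope(sense()['tcp_pos']));snap('wrist','w12')"
```

```text
t 31.6 yaw -81.8 tcp [ 0.6182 -0.0858  0.107 ] mach [-0.0082 -0.0016  0.034 ] F [-0.   0.1 -0.4] Ffl -0.0 g 0.641
tilt F 12.6 L -1.7 yaw err x vs -L -0.4 j [  8.  22. -20.   3. -35.  -1.]
(np.float64(-8.3), np.float64(6.3)) [ 0.0099143  -0.00158683  0.03348254]
```

View pics/w12.png

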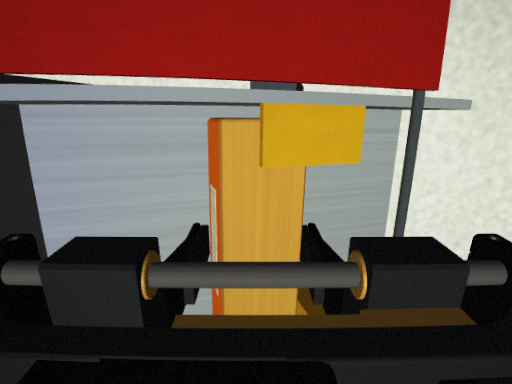

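Emit:
{"method": "servo_tool", "body": {"deltas": [{"slide": [0,-0.1,0],"spin": 0},{"slide": [0,0,0],"spin": 0},{"slide": [0,0,0],"spin": 0}], "gripper": 255}}

```text
time_s: 31.95
tcp_pos: [0.6167, -0.0861, 0.1063]
ee_rot: [[0.142, -0.968, 0.208], [-0.99, -0.144, 0.002], [0.028, -0.206, -0.978]]
wrist_force: [-0.4, 0.0, -0.9]
gripper_width: 0.583
```

Emit:
{"method": "servo_tool", "body": {"deltas": [{"slide": [0,0,-0.06],"spin": 0},{"slide": [0,-0.05,-0.04],"spin": 0}]}}

```text
time_s: 32.15
tcp_pos: [0.6185, -0.0854, 0.109]
ee_rot: [[0.142, -0.967, 0.21], [-0.989, -0.145, 0.002], [0.028, -0.208, -0.978]]
wrist_force: [0.2, 0.3, -2.4]
gripper_width: 0.58
```

```bash
python3 -c "
from h import *
st();tilt();print(tincoord(0.015),slope(sense()['tcp_pos']))"
```

```text
t 32.15 yaw -81.8 tcp [ 0.6185 -0.0854  0.109 ] mach [-0.0077 -0.0013  0.036 ] F [ 0.2  0.3 -2.4] Ffl 0.3 g 0.58
tilt F 12.0 L -1.7 yaw err x vs -L -0.4 j [  8.  23. -19.   3. -37.  -1.]
(np.float64(-6.6), np.float64(8.4)) [ 0.01130177 -0.00127838  0.03505031]
```

Emit:
{"method": "servo_tool", "body": {"deltas": [{"slide": [0,-0.3,-0.09],"spin": 0},{"slide": [0,-0.3,-0.09],"spin": 0}]}}

```text
time_s: 32.35
tcp_pos: [0.633, -0.0829, 0.1168]
ee_rot: [[0.142, -0.967, 0.21], [-0.989, -0.145, 0.002], [0.028, -0.208, -0.978]]
wrist_force: [0.5, -0.5, -2.3]
gripper_width: 0.581
```

```bash
python3 -c "
from h import *
st();tilt();print(slope(sense()['tcp_pos']))"
```

```text
t 32.35 yaw -81.8 tcp [ 0.633  -0.0829  0.1168] mach [ 0.007  -0.001   0.0438] F [ 0.5 -0.5 -2.3] Ffl 0.4 g 0.581
tilt F 12.0 L -1.7 yaw err x vs -L -0.4 j [  8.  23. -16.   2. -38.  -1.]
[ 0.02792445 -0.00096322  0.03440007]
```

Emit:
{"method": "servo_tool", "body": {"deltas": [{"slide": [0,-0.3,-0.1],"spin": 0},{"slide": [0,-0.3,-0.1],"spin": 0}]}}

```text
time_s: 32.55
tcp_pos: [0.6487, -0.0803, 0.1257]
ee_rot: [[0.143, -0.967, 0.212], [-0.989, -0.145, 0.003], [0.028, -0.21, -0.977]]
wrist_force: [-0.2, -0.0, -2.6]
gripper_width: 0.578
```

```bash
python3 -c "
from h import *
st();tilt();print(slope(sense()['tcp_pos']));snap('scene','s13');crop('s13',205,140,325,260,6,'s13c')"
```

```text
t 32.55 yaw -81.8 tcp [ 0.6487 -0.0803  0.1257] mach [ 0.0228 -0.0007  0.0527] F [-0.2 -0.  -2.6] Ffl -0.2 g 0.578
tilt F 12.1 L -1.7 yaw err x vs -L -0.4 j [  8.  24. -14.   2. -40.  -1.]
[ 0.04612449 -0.00073264  0.03427828]
```

View pics/s13c.png

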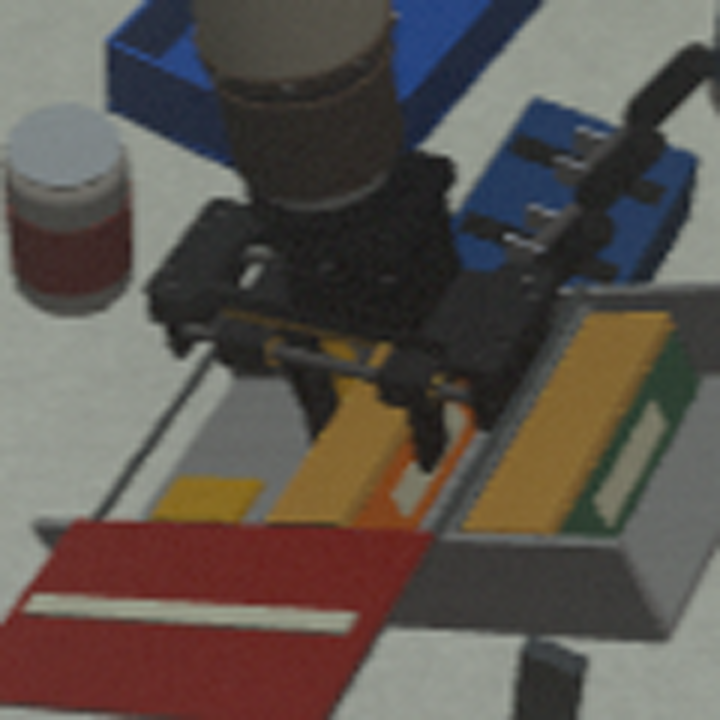

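Emit:
{"method": "servo_tool", "body": {"deltas": [{"slide": [0,-0.05,-0.3],"spin": 0},{"slide": [0,-0.08,-0.4],"spin": 0},{"slide": [0,-0.1,-0.5],"spin": 0},{"slide": [0,-0.1,-0.6],"spin": 0},{"slide": [0,-0.1,-0.6],"spin": 0},{"slide": [0,-0.1,-0.6],"spin": 0},{"slide": [0,-0.1,-0.6],"spin": 0},{"slide": [0,-0.1,-0.5],"spin": 0},{"slide": [0,0,0],"spin": 0}]}}

```text
time_s: 33.5
tcp_pos: [0.6445, -0.0778, 0.2409]
ee_rot: [[0.143, -0.966, 0.217], [-0.989, -0.146, 0.003], [0.029, -0.215, -0.976]]
wrist_force: [0.2, 0.8, -1.6]
gripper_width: 0.579
```

```bash
python3 -c "
from h import *
st([.40,.24,.22],[.40,.24,.1]);tilt();snap('side','d14');crop('d14',190,90,340,230,5,'d14c')"
```

```text
t 33.5 yaw -81.8 tcp [ 0.6445 -0.0778  0.2409] mach [0.0191 0.0023 0.1679] F [ 0.2  0.8 -1.6] Ffl 0.3 g 0.579
  units [-14.     7.77  -1.27]
  units [-14.14   8.8    3.42]
tilt F 12.4 L -1.7 yaw err x vs -L -0.4 j [  8.  18.  -5.   2. -55.  -1.]
```

View pics/d14c.png

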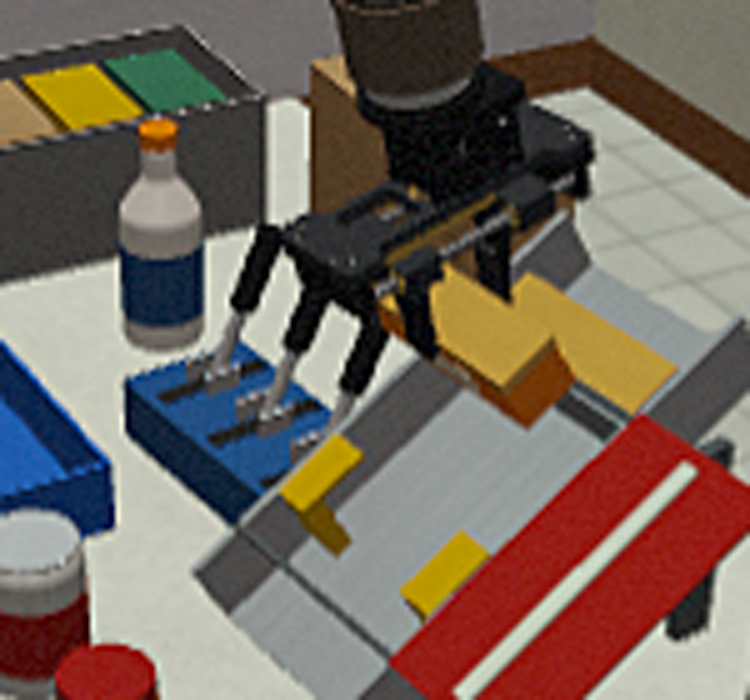

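Emit:
{"method": "servo_tool", "body": {"deltas": [{"slide": [-0.3,0.1,-0.6],"spin": 0},{"slide": [-0.6,0.3,-0.6],"spin": 0},{"slide": [-0.8,0.4,-0.2],"spin": 0},{"slide": [-0.8,0.4,0],"spin": 0},{"slide": [-0.8,0.4,0],"spin": 0},{"slide": [-0.8,0.4,0],"spin": 0},{"slide": [-0.8,0.4,0],"spin": 0},{"slide": [-0.8,0.4,0],"spin": 0},{"slide": [-0.8,0.4,0],"spin": 0},{"slide": [-0.8,0.4,0],"spin": 0}]}}

```text
time_s: 34.55
tcp_pos: [0.5131, 0.0952, 0.2517]
ee_rot: [[0.138, -0.968, 0.209], [-0.99, -0.14, 0.002], [0.027, -0.207, -0.978]]
wrist_force: [-0.1, -0.3, -1.8]
gripper_width: 0.58
```

```bash
python3 -c "
from h import *
st([.388,.243,.2],[.388,.243,.1]);tilt()"
```

```text
t 34.55 yaw -82.1 tcp [0.5131 0.0952 0.2517] mach [-0.0849  0.1931  0.1787] F [-0.1 -0.3 -1.8] Ffl -0.1 g 0.58
  units [-6.6   4.44  0.99]
  units [-6.71  5.27  4.9 ]
tilt F 11.9 L -1.7 yaw err x vs -L -0.7 j [ 32.   5. -22.   8. -53. -28.]
```

Emit:
{"method": "servo_tool", "body": {"deltas": [{"slide": [-0.8,0.6,0],"spin": 0},{"slide": [-0.8,0.6,0],"spin": 0},{"slide": [-0.8,0.6,0],"spin": 0},{"slide": [-0.8,0.6,0],"spin": 0},{"slide": [-0.8,0.6,0],"spin": 0},{"slide": [-0.8,0.6,0],"spin": 0},{"slide": [-0.8,0.6,0],"spin": 0},{"slide": [-0.5,0.4,0],"spin": 0},{"slide": [0,0,0],"spin": 0}]}}

```text
time_s: 35.45
tcp_pos: [0.3689, 0.2351, 0.2257]
ee_rot: [[0.142, -0.967, 0.211], [-0.99, -0.144, 0.006], [0.024, -0.209, -0.978]]
wrist_force: [-0.4, -0.6, -2.0]
gripper_width: 0.584
```

```bash
python3 -c "
from h import *
st([.388,.243,.2],[.388,.243,.06]);tilt()"
```

```text
t 35.45 yaw -81.8 tcp [0.3689 0.2351 0.2257] mach [-0.2066  0.353   0.1527] F [-0.4 -0.6 -2. ] Ffl -0.5 g 0.584
  units [-0.23 -0.57  1.17]
  units [-0.37  0.6   6.64]
tilt F 12.1 L -1.4 yaw err x vs -L -0.4 j [ 61.  -2. -36.  13. -51. -61.]
```

Emit:
{"method": "servo_tool", "body": {"deltas": [{"slide": [-0.1,0.1,0.5],"spin": 0},{"slide": [-0.1,0.1,0.8],"spin": 0},{"slide": [-0.1,0.1,0.8],"spin": 0},{"slide": [-0.1,0.1,0.8],"spin": 0},{"slide": [0,0.1,0.8],"spin": 0},{"slide": [0,0.1,0.8],"spin": 0},{"slide": [0,0,0.6],"spin": 0},{"slide": [0,0,0],"spin": 0}]}}

```text
time_s: 36.25
tcp_pos: [0.3821, 0.2444, 0.0988]
ee_rot: [[0.143, -0.966, 0.217], [-0.99, -0.144, 0.014], [0.017, -0.217, -0.976]]
wrist_force: [0.2, -0.7, -2.2]
gripper_width: 0.577
```

```bash
python3 -c "
from h import *
st([.388,.243,.055]);tilt();snap('scene','s15');crop('s15',180,70,330,190,5,'s15c');snap('side','d15');crop('d15',100,100,250,230,5,'d15c')"
```

```text
t 36.25 yaw -81.8 tcp [0.3821 0.2444 0.0988] mach [-0.1921  0.3603  0.0258] F [ 0.2 -0.7 -2.2] Ffl 0.1 g 0.577
  units [0.06 0.16 1.76]
tilt F 12.5 L -1.1 yaw err x vs -L -0.4 j [ 59.   9. -48.  23. -27. -70.]
```

View pics/s15c.png

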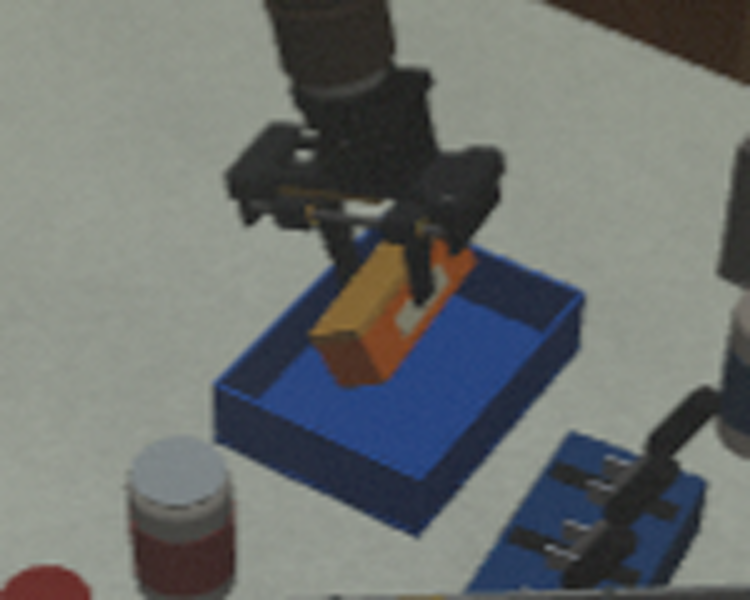

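View pics/d15c.png

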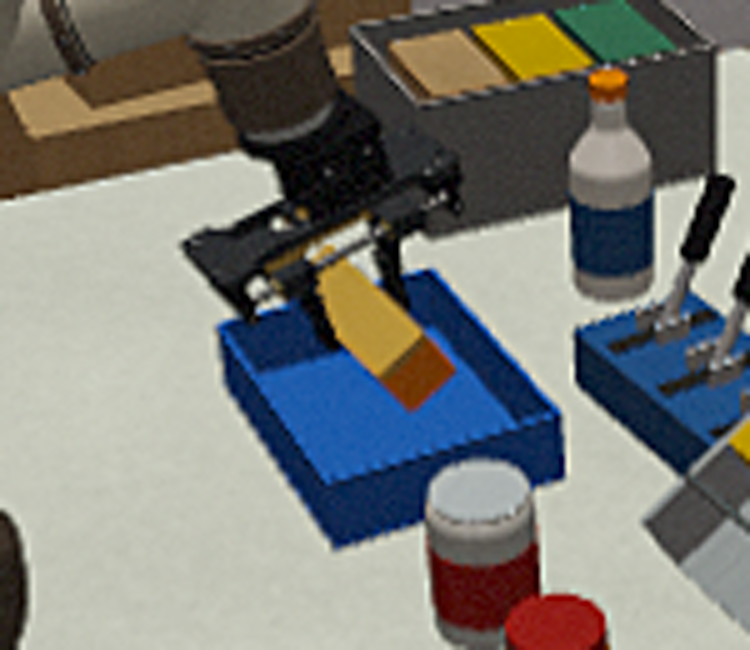

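Emit:
{"method": "servo_tool", "body": {"deltas": [{"slide": [0.05,0.1,0.6],"spin": 0},{"slide": [0,0.1,0.6],"spin": 0},{"slide": [0,0,0.3],"spin": 0},{"slide": [0,0,0],"spin": 0}]}}

```text
time_s: 36.75
tcp_pos: [0.3896, 0.2493, 0.0682]
ee_rot: [[0.145, -0.963, 0.228], [-0.989, -0.143, 0.029], [0.004, -0.23, -0.973]]
wrist_force: [-0.3, -0.4, -2.8]
gripper_width: 0.587
```

```bash
python3 -c "
from h import *
st([.388,.243,.047]);tilt()"
```

```text
t 36.75 yaw -81.6 tcp [0.3896 0.2493 0.0682] mach [-0.1839  0.3639 -0.0048] F [-0.3 -0.4 -2.8] Ffl -0.3 g 0.587
  units [0.24 0.29 0.8 ]
tilt F 13.3 L -0.3 yaw err x vs -L -0.3 j [ 57.  12. -53.  32. -19. -78.]
```

Emit:
{"method": "servo_tool", "body": {"deltas": [{"slide": [0.1,0.05,0.3],"spin": 0},{"slide": [0.05,0.05,0.25],"spin": 0},{"slide": [0,0,0],"spin": 0}]}}

```text
time_s: 37.05
tcp_pos: [0.3934, 0.2486, 0.0585]
ee_rot: [[0.147, -0.961, 0.235], [-0.989, -0.142, 0.036], [-0.002, -0.237, -0.971]]
wrist_force: [0.2, 0.6, -3.2]
gripper_width: 0.583
```

```bash
python3 -c "
from h import *
st();tilt();snap('side','d16');crop('d16',120,110,230,200,6.5,'d16c')"
```

```text
t 37.05 yaw -81.6 tcp [0.3934 0.2486 0.0585] mach [-0.1803  0.3627 -0.0145] F [ 0.2  0.6 -3.2] Ffl 0.3 g 0.583
tilt F 13.7 L 0.0 yaw err x vs -L -0.2 j [ 54.  13. -55.  40. -15. -84.]
```

View pics/d16c.png

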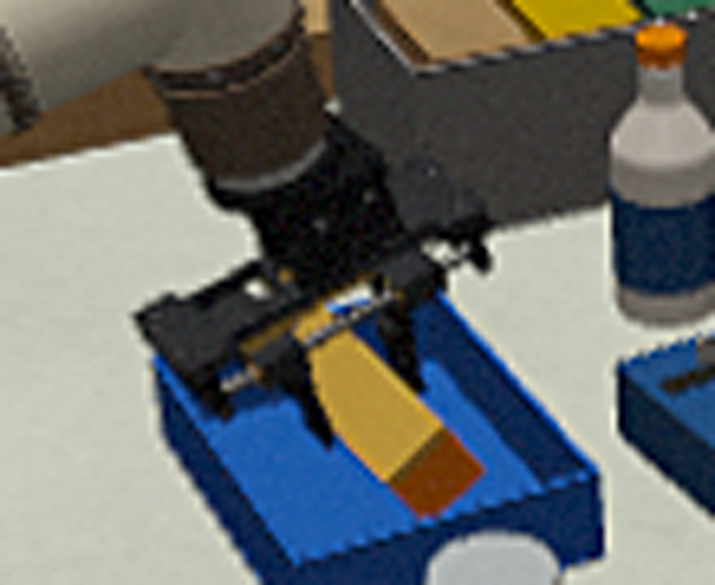

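Emit:
{"method": "servo_tool", "body": {"deltas": [{"slide": [0.03,-0.1,0.18],"spin": 0},{"slide": [0,0,0],"spin": 0}]}}

```text
time_s: 37.3
tcp_pos: [0.3986, 0.2505, 0.0577]
ee_rot: [[0.147, -0.96, 0.239], [-0.989, -0.141, 0.041], [-0.006, -0.242, -0.97]]
wrist_force: [-0.9, -0.5, -2.5]
gripper_width: 0.58
```

```bash
python3 -c "
from h import *
st();tilt()"
```

```text
t 37.3 yaw -81.6 tcp [0.3986 0.2505 0.0577] mach [-0.1748  0.3638 -0.0153] F [-0.9 -0.5 -2.5] Ffl -0.9 g 0.58
tilt F 14.0 L 0.3 yaw err x vs -L -0.2 j [ 53.  14. -55.  42. -15. -85.]
```

Emit:
{"method": "servo_tool", "body": {"deltas": [{"slide": [0.05,0.03,0.2],"spin": 0},{"slide": [0,0,0],"spin": 0}]}}

```text
time_s: 37.5
tcp_pos: [0.4004, 0.2508, 0.0547]
ee_rot: [[0.147, -0.959, 0.242], [-0.989, -0.141, 0.044], [-0.008, -0.246, -0.969]]
wrist_force: [-0.6, -0.5, -2.5]
gripper_width: 0.576
```

```bash
python3 -c "
from h import *
st();tilt()"
```

```text
t 37.5 yaw -81.5 tcp [0.4004 0.2508 0.0547] mach [-0.173   0.3639 -0.0183] F [-0.6 -0.5 -2.5] Ffl -0.7 g 0.576
tilt F 14.2 L 0.4 yaw err x vs -L -0.1 j [ 52.  14. -56.  46. -13. -88.]
```

Emit:
{"method": "servo_tool", "body": {"deltas": [{"slide": [0,-0.4,0.12],"spin": 0},{"slide": [0,-0.4,0.15],"spin": 0},{"slide": [0,0,0],"spin": 0}]}}

```text
time_s: 37.8
tcp_pos: [0.4225, 0.255, 0.0554]
ee_rot: [[0.148, -0.958, 0.245], [-0.989, -0.14, 0.047], [-0.01, -0.249, -0.968]]
wrist_force: [0.4, 0.8, -2.3]
gripper_width: 0.579
```

```bash
python3 -c "
from h import *
st();tilt()"
```

```text
t 37.8 yaw -81.5 tcp [0.4225 0.255  0.0554] mach [-0.1506  0.3647 -0.0176] F [ 0.4  0.8 -2.3] Ffl 0.5 g 0.579
tilt F 14.4 L 0.5 yaw err x vs -L -0.1 j [ 51.  16. -53.  42. -14. -83.]
```

Emit:
{"method": "servo_tool", "body": {"deltas": [{"slide": [0.03,0.02,0.2],"spin": 0},{"slide": [0,0,0],"spin": 0}]}}

```text
time_s: 38.0
tcp_pos: [0.4234, 0.2552, 0.0515]
ee_rot: [[0.148, -0.958, 0.246], [-0.989, -0.14, 0.048], [-0.011, -0.251, -0.968]]
wrist_force: [-1.0, -0.9, -2.4]
gripper_width: 0.583
```

```bash
python3 -c "
from h import *
st();tilt();print(sense()['joints'])"
```

```text
t 38.0 yaw -81.5 tcp [0.4234 0.2552 0.0515] mach [-0.1497  0.3647 -0.0215] F [-1.  -0.9 -2.4] Ffl -1.1 g 0.583
tilt F 14.5 L 0.6 yaw err x vs -L -0.1 j [ 50.  16. -54.  46. -13. -86.]
[ 49.87871363  15.84242253 -53.88662175  45.96295913 -12.64439801
 -85.81610178]
```

Emit:
{"method": "servo_tool", "body": {"deltas": [{"slide": [0.03,0.02,0.18],"spin": 0},{"slide": [0,0,0],"spin": 0}]}}

```text
time_s: 38.2
tcp_pos: [0.4239, 0.2546, 0.0479]
ee_rot: [[0.148, -0.958, 0.247], [-0.989, -0.141, 0.048], [-0.012, -0.252, -0.968]]
wrist_force: [-0.7, -0.9, -2.8]
gripper_width: 0.583
```

```bash
python3 -c "
from h import *
st();print(sense()['joints']);snap('scene','s17');crop('s17',200,90,300,180,7,'s17c')"
```

```text
t 38.2 yaw -81.5 tcp [0.4239 0.2546 0.0479] mach [-0.1492  0.3641 -0.0251] F [-0.7 -0.9 -2.8] Ffl -0.8 g 0.583
[ 48.31280994  16.09539818 -55.0268794   51.03173779 -11.311226
 -89.45636013]
```

View pics/s17c.png

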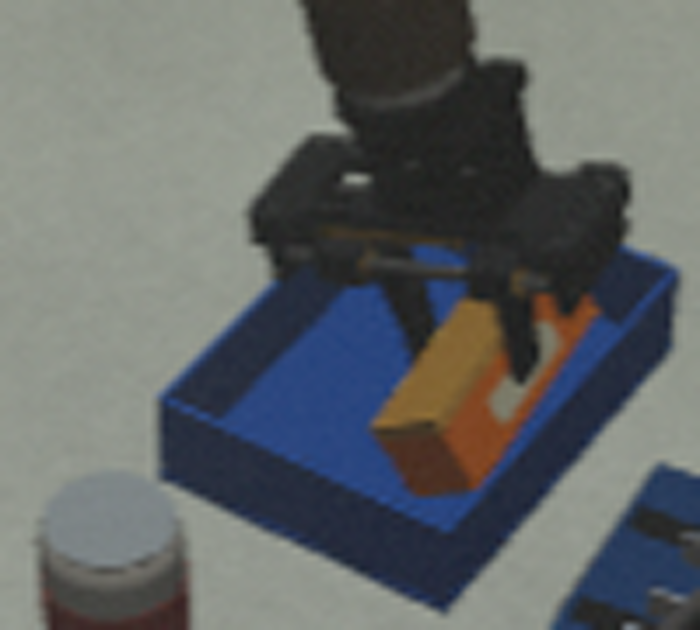

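Emit:
{"method": "servo_tool", "body": {"deltas": [{"slide": [0,0,0],"spin": 0},{"slide": [0,0,0],"spin": 0}], "gripper": 85}}

```text
time_s: 38.45
tcp_pos: [0.425, 0.2562, 0.0498]
ee_rot: [[0.148, -0.957, 0.25], [-0.989, -0.14, 0.051], [-0.014, -0.255, -0.967]]
wrist_force: [1.9, 0.6, 0.1]
gripper_width: 0.645
```

Emit:
{"method": "servo_tool", "body": {"deltas": [{"slide": [0,0,0],"spin": 0},{"slide": [0,0,0],"spin": 0},{"slide": [0,0,0],"spin": 0}], "gripper": 0}}

```text
time_s: 38.75
tcp_pos: [0.426, 0.2578, 0.0515]
ee_rot: [[0.149, -0.956, 0.253], [-0.989, -0.14, 0.055], [-0.017, -0.258, -0.966]]
wrist_force: [-1.2, -0.5, -0.7]
gripper_width: 0.852
```

```bash
python3 -c "
from h import *
st();print(sense()['joints'].round(1));snap('scene','s18');crop('s18',200,90,300,180,7,'s18c');snap('side','d18');crop('d18',120,110,230,200,6.5,'d18c')"
```

```text
t 38.75 yaw -81.4 tcp [0.426  0.2578 0.0515] mach [-0.1466  0.367  -0.0215] F [-1.2 -0.5 -0.7] Ffl -1.3 g 0.852
[ 48.5  15.9 -54.6  50.6 -11.4 -89.2]
```

View pics/s18c.png

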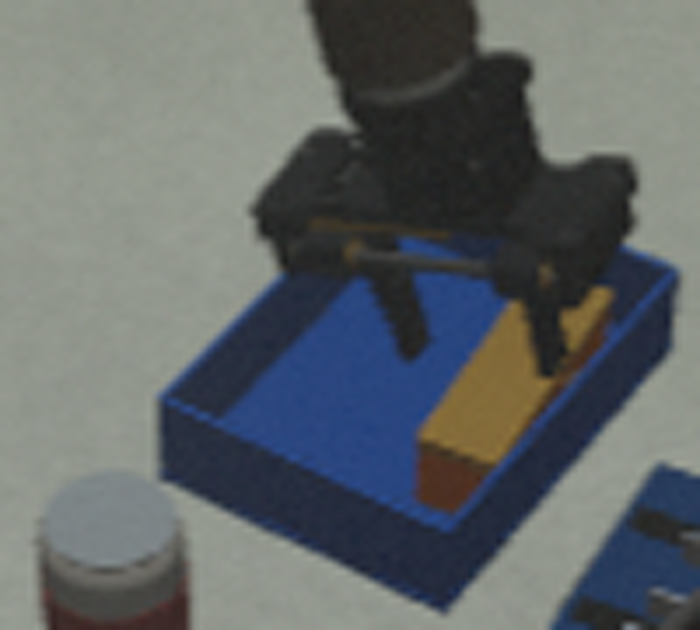

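View pics/d18c.png

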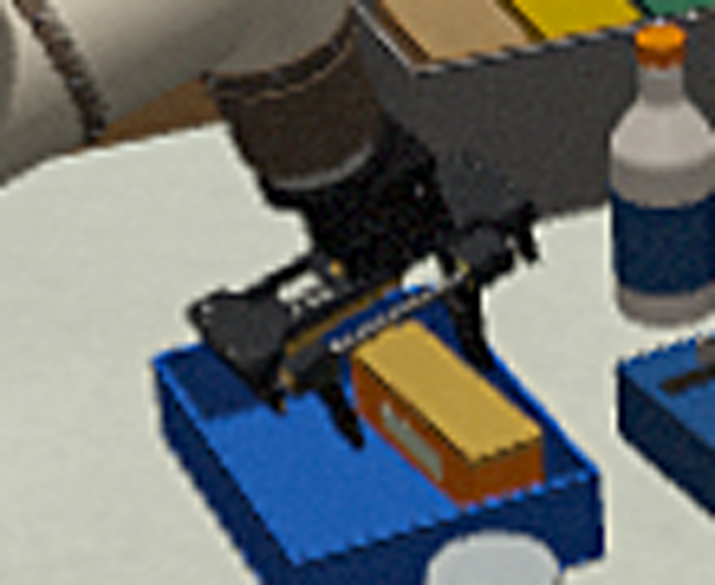

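Emit:
{"method": "servo_tool", "body": {"deltas": [{"slide": [0,-0.1,-0.4],"spin": 0},{"slide": [0,-0.15,-0.6],"spin": 0},{"slide": [0,-0.15,-0.8],"spin": 0},{"slide": [0,-0.15,-0.8],"spin": 0},{"slide": [0,-0.15,-0.8],"spin": 0},{"slide": [0,0,-0.8],"spin": 0},{"slide": [0,0,-0.5],"spin": 0},{"slide": [0,0,0],"spin": 0}]}}

```text
time_s: 39.65
tcp_pos: [0.4103, 0.2523, 0.1717]
ee_rot: [[0.149, -0.958, 0.245], [-0.989, -0.14, 0.052], [-0.015, -0.25, -0.968]]
wrist_force: [0.4, -0.2, -0.8]
gripper_width: 1.001
```

```bash
python3 -c "
from h import *
st();print(sense()['joints'].round(1));snap('scene','s19');crop('s19',200,60,350,180,5.3,'s19c');snap('side','d19');crop('d19',120,90,350,270,3.4,'d19c');snap('wrist','w19')"
```

```text
t 39.65 yaw -81.4 tcp [0.4103 0.2523 0.1717] mach [-0.163   0.3639  0.0987] F [ 0.4 -0.2 -0.8] Ffl 0.4 g 1.001
[ 57.1   4.3 -39.1  17.  -37.5 -61.3]
```

View pics/s19c.png

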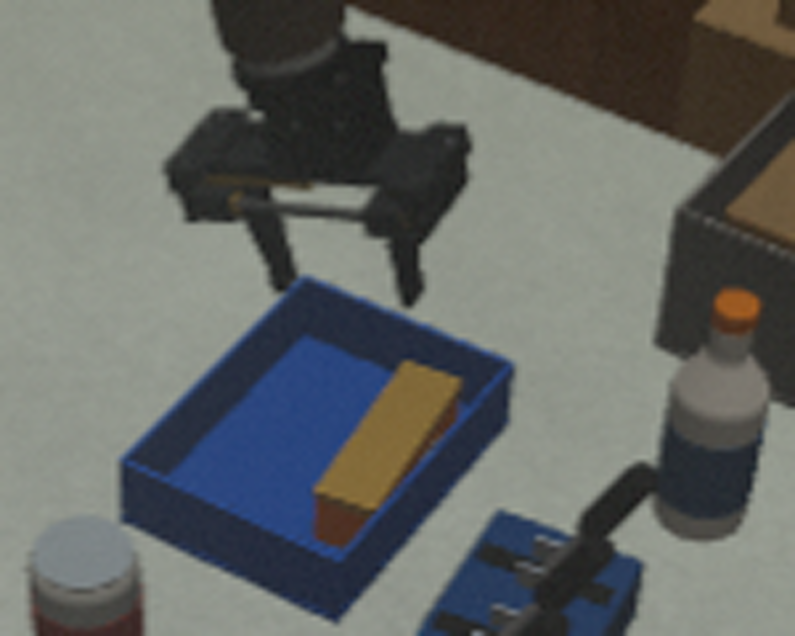

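View pics/d19c.png

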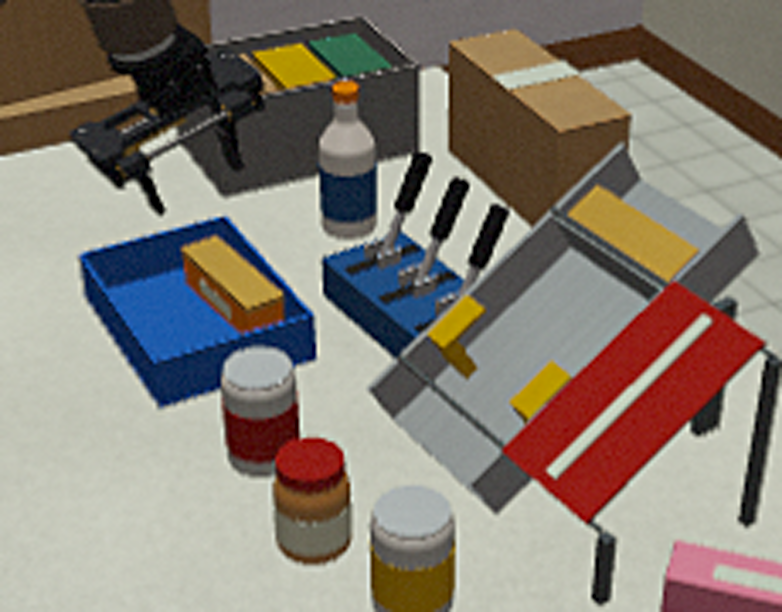

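```bash
python3 -c "
from h import *
d=load('s19');P=[onz(d,((a-2.6)/5.3+200,(b-2.6)/5.3+60),.055) for a,b in [(405,360),(463,380),(370,508),(315,488)]]
P=np.array(P);print(P.round(3),[np.linalg.norm(P[i]-P[(i+1)%4]).round(3) for i in range(4)])
c=P.mean(0)-[.3955,.2447,0];w=.0514;print('crate local',c[0]*np.cos(w)+c[1]*np.sin(w),-c[0]*np.sin(w)+c[1]*np.cos(w))
d=load('d19');Q=[onz(d,((a-1.7)/3.4+120,(b-1.7)/3.4+90),.055) for a,b in [(183,250),(218,237),(282,292),(243,310)]];Q=np.array(Q);print(Q.round(3),[np.linalg.norm(Q[i]-Q[(i+1)%4]).round(3) for i in range(4)])
"
```

```text
[[0.411 0.331 0.055]
 [0.456 0.338 0.055]
 [0.475 0.191 0.055]
 [0.434 0.185 0.055]] [np.float64(0.046), np.float64(0.148), np.float64(0.042), np.float64(0.148)]
crate local 0.04937905840498974 0.013843484251584725
[[0.408 0.325 0.055]
 [0.454 0.335 0.055]
 [0.476 0.195 0.055]
 [0.426 0.18  0.055]] [np.float64(0.046), np.float64(0.142), np.float64(0.053), np.float64(0.146)]
```

```bash
python3 -c "
from station import r
print(r.finish_job())"
```

```text
the job is handed in; nothing more can be done
None
```

I handed the job in at about 39.7 s of the 72 s allowed. The tin is in the crate, right way up, and all three levers are over.

- **Levers:** I pushed left, then mid, then right. All three moved freely at about 3 N, so I had happened on the right order first time and met no locked lever. Each went to its stop, with wrist force under about 25 N. The shutter drew aside with the last one.
- **Tin:** Simply pushing it up the chute jammed it under the lips at 15–25 N. I pressed the fingers against the crate wall, and later against the seated tin, so that the tool leaned back. That let me grip the tin at its top edge, drag it about 15 mm up the slope and regrip it. I then raised it about 1.5 mm off the floor, slid it to about x = 49 mm, lifted it out and released it a few millimetres above the crate floor.
- **Force:** The hardest press was about 92 N in total, finger against the crate wall, under the 120 N wrist limit.

**Last checks:**
- Two cameras show the tin upright and flat. The lid measures about 46 × 148 mm at the expected 55 mm height in the scene camera, and 46–53 × 142–146 mm in the side view. It sits about 49 mm and 14 mm from the crate's centre.
- The levers are all over, the cans, jar, bottle and green tin look unmoved, and the open gripper is about 0.17 m up, clear of everything.
- I saw no sign that a check failed. The carton was not measured separately.

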